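# Service the pantry dry box

### The arm

A 6-joint arm with a two-finger parallel gripper is mounted at the origin on the work surface. World frame = base frame: x ahead of the robot, y to its left, z up, the work surface at z = 0. Lengths are in m, angles in degrees, forces in N, time in s.
With the tool pointing down it reaches from about 0.3 to 0.75 m from the base axis. Payload 8.5 kg.
Tool frame: the origin (TCP) lies midway between the tips of the shut fingers; the grasp point (between the pads) lies grasp_offset behind it (grasp_offset is the distance from the TCP to the grasp point, in m); z points along the fingers, y is the line along which they close (so a half turn about z gives the same grasp; the last joint's range is limited). The gripper opens to 85 mm and grips with 20 to 120 N. Pads are 22 mm wide; open, the fingers measure 114 mm over their backs; the gripper's body (76 mm by 85 mm) begins 54 mm behind the grasp point. The pads swing forward as they close: fully open they stand 13 mm farther back than shut.
Start: joints at [62.836, 21.807, 74.336, -0, 83.858, -12.336], TCP at [0.141, 0.532, 0.231] pointing down, gripper open.
Joint ranges: [-178.18, 178.18], [-50.72, 133.34], [12.68, 142.11], [-81.47, 261.47], [9.98, 163.14], [-165.26, 165.26]. Speed limits (degrees/s): [136.94, 136.94, 180, 180, 180, 180].

### API

Orientations are given as a 3x3 rotation matrix whose columns are the frame's x, y, z axes.
In Python, from rig import observe, get_image, camera_params, close_job, grasp_offset gives the robot as it stands.
- The arm moves only by the shell command python3 -m handwheel 'ROWS' [OPENING] [FORCE]. ROWS is JSON, a list of rows, each a list of 2 entries, a list of its own where there are three numbers: the shift along the tool's x, y, z as a fraction of full scale, then the turn, a rotation vector about the tool's x, y, z as a fraction of full scale. In form: [[[dx, dy, dz], [ax, ay, az]], ...]. A call has 1 to 10 rows; each row is the pose to reach, as a shift and turn from the pose commanded when the call began, along the tool's axes at that moment, turning the shorter way round; what a row does not reach only later rows make up. Full scale, the value 1, is 0.5 m for a shift and pi rad for a turn. A row lasts 1/10 s, in which the tool goes at most 50 mm and 8.59 degrees, less where a joint would pass 70% of its speed; a pose out of reach is approached as far as the arm can. A call with a number of a shift or a turn outside -1 to 1 is refused whole. A call with a gripper value outside its range is refused whole. OPENING is the opening, from 0 (shut) to 1 (fully open), set as the call begins (- or left out, the last holds). The fingers move at their own pace and stop on an object; FORCE is the grip in N (left out, the last holds). Time passes only in rows, so rows that repeat a pose let the fingers close. It gives the time, the measured TCP pose, the force, the opening and the grip force at its end, in the units of the state.
- observe(): the state, without advancing time (a new reading comes with each control period).
- get_image(name): name is "scene" or "top"; returns (picture, depth): 384x512x3 uint8, red, green, blue; 384x512 float32, m along the optical axis (not along the pixel's ray), 0 where there is no reading.
- camera_params(name): a dict with "K" (3x3 intrinsics, pixels), "k1" (the pictures are not rectified: a ray, as slopes to the right and down, at radius r is drawn at 1 + k1 r^2 times it, then the intrinsics apply), "R" (3x3) and "t" (3): a world point X has camera coordinates R X + t. Camera axes: x right, y down, z forward; pixel columns grow to the right and rows downward; lengths in m; the calibration is good to about 2 mm. A picture is of the moment at which its call begins. camera_params takes no time and is no camera call.
- close_job(): hands the job in; it is judged then, once.
The state is a dict: "time_s": time; "q": joint angles; "qvel": joint speeds; "joint_efforts": joint torques, N m; "position": TCP position; "tool_rot": TCP orientation; "ft_force": force on the tool from outside, world axes, zero at the start; "wrist_torque": the same for the moment, N m; "grip_width": finger opening in m; "gripper_force": force on a finger pad.
Only numpy, scipy, OpenCV 4.12 (cv2) and the standard library are available. Lean on these libraries where they do the work, as an engineer would, in place of code of your own. Each camera call takes 0.05 s, during which the arm holds its last target. There are 200 camera calls.

### The job

Get the dry box ready for the jar store: raise its stiff lid until it stands upright, at 90 degrees, and leave it there, then take the stylus and run its tip slowly (a few centimetres a second) along the black seal in the rim, touching it, starting on the left side as the robot sees it, 55 mm behind the front left corner, round that corner and along the front to the front right corner. Lay the stylus back flat on its cork mat, and push every moisture cassette from the drying board upright and fully home into a slot of the rack in the box, one to a slot. Leave the jars where they stand.

Things in the scene. Friction and masses are not known exactly. Their poses are not given: they have to be found in the camera images.
- drybox: white insulated dry box, fixed, 210 (its x, front to back) x 250 (y) x 100 mm high without the lid, walls 28 mm thick; origin at the centre of its underside; x points from its front (near the robot) to the hinge, y to its left. Inside, against the front wall, a grey rack, top 70 mm above the table, with three slots side by side
- slot_0 (a point): centre of the FLOOR of the left slot of the rack, 50 mm above the table; axes as the dry box. Slots are 96 (x) x 24 (y) x 20 mm deep, 62 mm apart; a cassette fully home has its origin here
- slot_1 (a point): the same for the middle slot
- slot_2 (a point): the same for the right slot
- seal: black rubber seal in a 14 mm wide channel all round the top of the walls, its middle 14 mm in from the outer faces, its top 97.5 mm above the table, the channel's lips 2.5 mm higher; springy: yields 1.1 mm per newton, up to 4 mm. Origin over the box's centre, level with the seal's top
- lid (a joint): opening angle of the lid, rad: 0 shut, 1.57 = 90 degrees, stop at 2.3. The lid is a domed shell 210 x 250 x 33 mm, hinged along the box's y at its far top edge (box x = +105 mm, z = 100 mm). Stiff: it stays where it is left; 4 to 8 N at the handle moves it
- lid_handle (a point): centre of the lid's handle: a steel bar 44 mm long along the box's y, 18 mm thick, 40 mm out from the lid's front edge on an 18 mm wide stem. Lid shut, it is 250 mm in front of the hinge line and 14 mm above it; it turns with the lid
- board: thin steel drying board, fixed, 220 (x) x 230 (y) x 2 mm, on one side of the box (left or right); origin under its centre
- mat: thin cork mat, fixed, 220 (x) x 200 (y) x 2 mm, on the other side; origin under its centre. The stylus lies on it at the start and belongs there
- stylus: seal stylus lying on the mat, 149 mm long, 60 g: wooden handle 90 long, 20 x 20 mm square, then a 5.6 mm steel rod with an 8 mm ball at its end. The tip points along its -x (roughly to the robot at the start). Origin on its underside; the handle runs from x = -35 to +55 mm
- stylus_tip (a point): centre of the stylus's 8 mm ball: 90 mm from the stylus's origin along -x, 10 mm above its underside
- cassette_0: flat grey moisture cassette, 92 (x) x 20 (y) x 56 mm high, 120 g, standing on its long narrow edge on the drying board, may be absent; origin at the centre of its underside; either way round fits
- cassette_1: another such cassette, may be absent
- cassette_2: another such cassette, may be absent
- seam_0 (a point): point 0 of the seam to trace (0 to 6 in order), at the middle of the seal's top: the left side of the rim, 55 mm behind the front left corner as seen from the robot
- seam_1 (a point): point 1 of the seam to trace (0 to 6 in order), at the middle of the seal's top: the front left corner as seen from the robot
- seam_2 (a point): point 2 of the seam to trace (0 to 6 in order), at the middle of the seal's top: the front rim, left as seen from the robot
- seam_3 (a point): point 3 of the seam to trace (0 to 6 in order), at the middle of the seal's top: the front rim, left of the middle as seen from the robot
- seam_4 (a point): point 4 of the seam to trace (0 to 6 in order), at the middle of the seal's top: the front rim, right of the middle as seen from the robot
- seam_5 (a point): point 5 of the seam to trace (0 to 6 in order), at the middle of the seal's top: the front rim, right as seen from the robot
- seam_6 (a point): point 6 of the seam to trace (0 to 6 in order), at the middle of the seal's top: the front right corner as seen from the robot
- jar_a: jar, 80 mm across, 130 high, beyond the box; a bystander, origin at the centre of its underside
- jar_b: jar, 80 mm across, 130 high, beyond the box; a bystander, origin at the centre of its underside
- jar_c: small jar, 60 mm across, 70 high, in front of the box; a bystander, origin at the centre of its underside

How it is judged (in metres and radians):
On the way, in this order (a step that is already met when the one before it is completed fails the run):
1. the lid stands at 90 degrees, within 8 (value of joint lid between 1.43 and 1.71 rad and velocity of joint lid below 0.1 rad/s), for 0.3 s.
2. the stylus tip runs slowly on the seal through the left side of the rim, 55 mm behind the front left corner (horizontal distance between stylus_tip and seam_0 below 0.008 m and contact force between stylus and seal above 0.2 N and linear speed of stylus below 0.07 m/s), for 0.06 s.
3. the stylus tip runs slowly on the seal through the front left corner (horizontal distance between stylus_tip and seam_1 below 0.008 m and contact force between stylus and seal above 0.2 N and linear speed of stylus below 0.07 m/s), for 0.06 s.
4. the stylus tip runs slowly on the seal through the front rim, left (horizontal distance between stylus_tip and seam_2 below 0.008 m and contact force between stylus and seal above 0.2 N and linear speed of stylus below 0.07 m/s), for 0.06 s.
5. the stylus tip runs slowly on the seal through the front rim, left of the middle (horizontal distance between stylus_tip and seam_3 below 0.008 m and contact force between stylus and seal above 0.2 N and linear speed of stylus below 0.07 m/s), for 0.06 s.
6. the stylus tip runs slowly on the seal through the front rim, right of the middle (horizontal distance between stylus_tip and seam_4 below 0.008 m and contact force between stylus and seal above 0.2 N and linear speed of stylus below 0.07 m/s), for 0.06 s.
7. the stylus tip runs slowly on the seal through the front rim, right (horizontal distance between stylus_tip and seam_5 below 0.008 m and contact force between stylus and seal above 0.2 N and linear speed of stylus below 0.07 m/s), for 0.06 s.
8. the stylus tip runs slowly on the seal through the front right corner (horizontal distance between stylus_tip and seam_6 below 0.008 m and contact force between stylus and seal above 0.2 N and linear speed of stylus below 0.07 m/s), for 0.06 s.
At the end, for the whole second after the job is handed in: The lid stands at 90 degrees within 8; every cassette present stands upright in a slot of the rack, its underside within 4 mm of the slot's floor and within 6 mm of its centre; the stylus lies flat on the cork mat (its origin over the mat); all at rest (value of joint lid between 1.43 and 1.71 rad and ((horizontal distance between cassette_0 and slot_0 below 0.006 m and z of cassette_0 in the frame of slot_0 between -0.004 and 0.004 m and angle between cassette_0's own z axis and vertical below 0.12 rad) or (horizontal distance between cassette_0 and slot_1 below 0.006 m and z of cassette_0 in the frame of slot_1 between -0.004 and 0.004 m and angle between cassette_0's own z axis and vertical below 0.12 rad) or (horizontal distance between cassette_0 and slot_2 below 0.006 m and z of cassette_0 in the frame of slot_2 between -0.004 and 0.004 m and angle between cassette_0's own z axis and vertical below 0.12 rad)) and linear speed of each of cassette_0, cassette_1, cassette_2, stylus below 0.02 m/s and ((horizontal distance between cassette_1 and slot_0 below 0.006 m and z of cassette_1 in the frame of slot_0 between -0.004 and 0.004 m and angle between cassette_1's own z axis and vertical below 0.12 rad) or (horizontal distance between cassette_1 and slot_1 below 0.006 m and z of cassette_1 in the frame of slot_1 between -0.004 and 0.004 m and angle between cassette_1's own z axis and vertical below 0.12 rad) or (horizontal distance between cassette_1 and slot_2 below 0.006 m and z of cassette_1 in the frame of slot_2 between -0.004 and 0.004 m and angle between cassette_1's own z axis and vertical below 0.12 rad)) and ((horizontal distance between cassette_2 and slot_0 below 0.006 m and z of cassette_2 in the frame of slot_0 between -0.004 and 0.004 m and angle between cassette_2's own z axis and vertical below 0.12 rad) or (horizontal distance between cassette_2 and slot_1 below 0.006 m and z of cassette_2 in the frame of slot_1 between -0.004 and 0.004 m and angle between cassette_2's own z axis and vertical below 0.12 rad) or (horizontal distance between cassette_2 and slot_2 below 0.006 m and z of cassette_2 in the frame of slot_2 between -0.004 and 0.004 m and angle between cassette_2's own z axis and vertical below 0.12 rad)) and x of stylus in the frame of mat between -0.11 and 0.11 m and y of stylus in the frame of mat between -0.1 and 0.1 m and z of stylus_tip in the frame of mat below 0.03 m); the robot touches nothing.
It fails at once if a jar is moved more than 40 mm (distance of any of jar_a, jar_b, jar_c from where it was at the start of the episode above 0.04 m).
Of cassette_0, cassette_1, cassette_2 only 2 to 3 are there at a start; the rules pass over those that are not, and their reading is None.
At some moment in a run one of stylus may be knocked a few centimetres aside while the robot is not near it.
It also fails if it takes over 208 s, if anything falls off the work surface, if the arm or the gripper's body presses on something with over 40 N, if the wrist force passes 120 N, or if a joint passes its speed limit or range.

## Working session

There is one attempt and no reset: what is moved stays moved. The work goes in short steps, Python scripts to look and compute and a shell command to move; the robot and the scene stay as the last step left them, time stands still between calls to the robot, and variables do not carry over. Pictures are saved under pics/ and viewed, at most 14 in all, crops included, and the job is handed in when it is done.

```bash
ls; mkdir -p pics; cat > h.py <<'E'
import numpy as np, cv2
from rig import observe,get_image,camera_params,grasp_offset
def snap(n,f):
    p,d=get_image(n); cv2.imwrite(f'pics/{f}.png',p[:,:,::-1]); np.save(f'pics/{f}.npy',d); return p,d
def cloud(n,d):
    c=camera_params(n);K,k1,R,t=np.array(c['K']),c['k1'],np.array(c['R']),np.array(c['t'])
    v,u=np.mgrid[:d.shape[0],:d.shape[1]]
    pts=np.stack([u,v],-1).reshape(-1,1,2).astype(float)
    n_=cv2.undistortPoints(pts,K,np.array([k1,0,0,0.]))[:,0].reshape(d.shape+(2,))
    X=np.concatenate([n_*d[...,None],d[...,None]],-1)
    W=(X-t)@R
    W[d==0]=np.nan
    return W
def rot(): o=observe(); return np.array(o['position']),np.array(o['tool_rot'])
E
python3 - <<'E'
from h import *
print(grasp_offset,observe())
for n in('scene','top'):
    c=camera_params(n);R=np.array(c['R']);print(n,c, -R.T@np.array(c['t']))
    snap(n,n+'0')
E
```

```text
pics
0.0187 {'time_s': 0.0, 'q': array([ 6.28348675e+01,  2.18416763e+01,  7.43838822e+01,  6.67727149e-04,
        8.38586434e+01, -1.23359779e+01]), 'qvel': array([-0.06015467,  0.11485509,  0.09042098, -0.03958128, -0.01366436,
       -0.05182111]), 'joint_efforts': array([-1.54144880e-03, -4.48451257e+01, -2.31279463e+01, -2.58845639e-04,
        4.75619177e-03, -9.93647404e-06]), 'position': array([0.14063259, 0.53141935, 0.23071048]), 'tool_rot': array([[-9.66692849e-01,  2.55938413e-01, -6.81264394e-04],
       [ 2.55939113e-01,  9.66692027e-01, -1.30220429e-03],
       [ 3.25288758e-04, -1.43319378e-03, -9.99998920e-01]]), 'ft_force': array([ 0.29991981, -0.11394733,  0.94484526]), 'wrist_torque': array([-0.01515446,  0.06077634, -0.00183964]), 'gripper_force': 0.0, 'grip_width': 0.08552272912463683}
scene {'K': array([[405.26528649,   0.        , 256.56711207],
       [  0.        , 405.26528649, 192.19417759],
       [  0.        ,   0.        ,   1.        ]]), 'k1': -0.07399736635751035, 'R': array([[ 0.49269589,  0.87017908,  0.00625502],
       [ 0.68077839, -0.38095997, -0.62562791],
       [-0.54202541,  0.31250258, -0.78009652]]), 't': array([-0.2547721 , -0.31091157,  1.35025998])} [ 1.06906226 -0.31870724  0.86041176]
top {'K': array([[497.71794304,   0.        , 252.22793005],
       [  0.        , 497.71794304, 194.4217774 ],
       [  0.        ,   0.        ,   1.        ]]), 'k1': -0.11608591035622824, 'R': array([[-0.0154041 , -0.99985314, -0.00751092],
       [-0.98989024,  0.01630901, -0.14089477],
       [ 0.14099657,  0.00526463, -0.98999609]]), 't': array([0.02393143, 0.55896359, 1.33879608])} [0.36491559 0.0077635  1.40433767]
```

View pics/scene0.png

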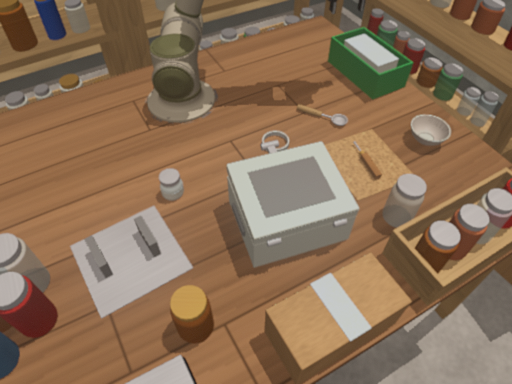

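View pics/top0.png

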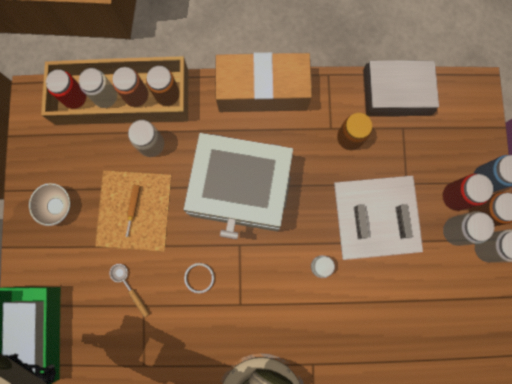

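```bash
cat > m.py <<'E'
from h import *
def rect(P,n):
    r=cv2.minAreaRect((P[:,:2]*1000).astype(np.float32)); print(n,len(P),'c',np.round(r[0],1),'size',np.round(r[1],1),'ang',round(r[2],1),'z',np.round(np.percentile(P[:,2],[2,50,98])*1000,1))
import sys
for n in('top','scene'):
    p=cv2.imread(f'pics/{n}0.png');d=np.load(f'pics/{n}0.npy');W=cloud(n,d)
    print('==',n)
    hsv=cv2.cvtColor(p,cv2.COLOR_BGR2HSV)
    ok=~np.isnan(W[...,2])
    def reg(x0,x1,y0,y1,z0,z1): return ok&(W[...,0]>x0)&(W[...,0]<x1)&(W[...,1]>y0)&(W[...,1]<y1)&(W[...,2]>z0)&(W[...,2]<z1)
    def comps(m,mn=30):
        k,l=cv2.connectedComponents(m.astype(np.uint8))
        for i in range(1,k):
            P=W[l==i]
            if len(P)>mn: rect(P,'comp')
    print('table z',np.nanmedian(W[...,2][reg(.2,.7,-.6,.5,-.02,.02)]))
    print('lid/h>85');comps(reg(.25,.75,-.2,.25,.085,.3))
    print('lid top');comps(reg(.25,.75,-.2,.25,.122,.3))
    print('cass');comps(reg(.25,.7,-.6,-.25,.04,.09))
    print('jarc');comps(reg(.1,.42,-.3,-.1,.02,.12))
    print('stylus');comps(reg(.25,.7,.15,.5,.009,.05),10)
    print('board');comps(reg(.2,.7,-.6,-.15,-.01,.08)&(hsv[...,1]<70)&(hsv[...,2]>110),200)
    print('mat');comps(reg(.2,.7,.15,.55,-.01,.08)&(hsv[...,1]>120)&(hsv[...,2]>170),200)
E
python3 m.py
```

```text
== top
table z 0.00019940312281545698
lid/h>85
comp 8136 c [568.1  52.2] size [250.6 269.6] ang 79.2 z [122.9 142.4 151.6]
lid top
comp 7977 c [563.7  53. ] size [250.6 260.6] ang 79.3 z [130.5 142.5 151.6]
cass
comp 67 c [ 693.2 -274. ] size [ 8.8 46.2] ang 3.3 z [40.6 64.8 89.1]
comp 223 c [ 541.5 -549. ] size [86.8 36.8] ang 19.1 z [41.3 66.5 88.8]
comp 300 c [ 479.1 -284.4] size [92.5 22.5] ang 4.9 z [43.  57.  63.1]
comp 301 c [ 478.4 -405.7] size [90.5 23.5] ang 5.3 z [41.2 57.1 62.2]
comp 209 c [ 444.2 -544.5] size [87.8 40.6] ang 14.7 z [41.8 63.2 87.3]
jarc
comp 386 c [ 359.3 -170.1] size [55.9 54.6] ang 88.7 z [30.3 68.6 75.3]
stylus
comp 75 c [685.9 300.5] size [12.4 55. ] ang 17.2 z [11.  30.  49.1]
comp 292 c [522.5 357.1] size [ 21.9 147.4] ang 78.7 z [10.  20.6 26.8]
comp 19 c [501.2 171.1] size [41.2  0.6] ang 79.0 z [ 9.4 29.9 48.1]
comp 235 c [312.3 359.3] size [150.5  38.2] ang 35.4 z [ 9.7 15.7 22.2]
comp 112 c [331.7 180.2] size [55.5 77.3] ang 89.2 z [10.2 15.2 20.2]
comp 31 c [337.2 407.1] size [37.7 12.7] ang 32.9 z [ 9.6 12.7 18.7]
board
comp 5846 c [ 495.5 -
[... 526 characters left out ...]
1.3] ang 5.2 z [42.1 57.  60.1]
comp 275 c [ 467.1 -534.8] size [13.1 56.3] ang 61.6 z [41.8 67.3 88.6]
comp 587 c [ 571.9 -556.1] size [35.3 83.9] ang 40.5 z [41.3 66.  88.9]
jarc
comp 535 c [ 363.6 -175.5] size [56.6 55.2] ang 30.2 z [22.1 61.6 71.7]
stylus
comp 194 c [306.9 369.2] size [151.8  49.6] ang 29.9 z [ 9.2 14.1 21.2]
comp 111 c [335.6 179.2] size [56.7 83.6] ang 89.4 z [ 9.2 14.2 17.8]
comp 268 c [525.4 358.3] size [ 24.6 150.4] ang 77.1 z [10.1 19.9 23.7]
comp 19 c [693.3 279.9] size [ 1.6 16.9] ang 49.8 z [11.9 33.4 46.5]
board
comp 561 c [ 331.2 -177.2] size [ 53.8 125.1] ang 89.9 z [ 7.3 52.5 71.6]
comp 7377 c [ 494.5 -341.9] size [227.1 233. ] ang 4.2 z [-1.8  1.7 58.6]
mat
```

```bash
cat > m2.py <<'E'
from h import *
a=np.deg2rad(-10.8); ux=np.array([np.cos(a),np.sin(a)]);uy=np.array([-ux[1],ux[0]])
for n in('top','scene'):
    d=np.load(f'pics/{n}0.npy');W=cloud(n,d).reshape(-1,3)
    W=W[(W[:,0]>.38)&(W[:,0]<.75)&(W[:,1]>-.13)&(W[:,1]<.23)&(W[:,2]>.06)]
    c=np.array([.57,.052]);B=np.c_[(W[:,:2]-c)@ux,(W[:,:2]-c)@uy,W[:,2]]
    print(n)
    for x in np.arange(-.16,.14,.02):
        s=B[(abs(B[:,0]-x)<.01)]
        if len(s)<3: continue
        e=np.percentile(s[:,1],[1,99])
        print(round(x,2),len(s),'y',np.round(e*1000,1),'z@y=0',np.round(1000*np.median(s[abs(s[:,1])<.03,2]),1),'z@|y|.1',np.round(1000*np.median(s[abs(abs(s[:,1])-.1)<.015,2]),1))
    s=B[(abs(B[:,1])>.04)&(abs(B[:,1])<.11)];print('x ext',np.round(np.percentile(s[:,0],[.3,1,99,99.7])*1000,1))
    s=B[(abs(B[:,0])<.09)];print('y ext',np.round(np.percentile(s[:,1],[.3,1,99,99.7])*1000,1))
    h=B[B[:,0]<np.percentile(s[:,0],.0)-.034];print('handle',np.round(h.mean(0)*1000,1),np.round(np.ptp(h,axis=0)*1000,1),len(h),'world',c+h.mean(0)[0]*ux+h.mean(0)[1]*uy)
E
python3 m2.py
```

```text
top
-0.14 51 y [-22.4  21.4] z@y=0 140.0 z@|y|.1 nan
-0.12 99 y [-22.1  20.5] z@y=0 140.2 z@|y|.1 nan
-0.1 61 y [ -9.5 112.6] z@y=0 136.4 z@|y|.1 82.3
-0.08 980 y [-123.1  122.4] z@y=0 147.2 z@|y|.1 146.9
-0.06 758 y [-122.5  122.3] z@y=0 147.2 z@|y|.1 147.3
-0.04 759 y [-123.   121.7] z@y=0 147.6 z@|y|.1 145.1
-0.02 757 y [-130.1  121.6] z@y=0 146.7 z@|y|.1 144.2
-0.0 747 y [-130.7  122.2] z@y=0 144.7 z@|y|.1 142.6
0.02 746 y [-130.2  122.5] z@y=0 143.0 z@|y|.1 141.1
0.04 733 y [-130.3  121.3] z@y=0 141.0 z@|y|.1 138.9
0.06 723 y [-127.2  121.7] z@y=0 140.2 z@|y|.1 137.9
0.08 694 y [-122.5  122.5] z@y=0 137.8 z@|y|.1 135.9
0.1 703 y [-122.7  122.4] z@y=0 134.5 z@|y|.1 134.8
0.12 438 y [-122.5  122.2] z@y=0 133.0 z@|y|.1 132.8
0.14 13 y [-90.4  94.3] z@y=0 nan z@|y|.1 103.3
x ext [-89.9 -89.5 121.1 129.5]
y ext [-131.7 -125.4  121.9  123.9]
handle [-130.6   -0.6  141. ] [12.7 44.  13.9] 91 world [0.44161611 0.07584782]
scene
-0.14 7 y [-22.4  22.4] z@y=0 139.2 z@|y|.1 nan
-0.12 127 y [-21.9  21.7] z@y=0 139.5 z@|y|.1 nan
-0.1 35 y [-9.7  8.6] z@y=0 135.9 z@|y|.1 nan
-0.08 477 y [-125.   120.8] z@y=0 148.5 z@|y|.1 148.4
-0.06 715 y [-125.1  121.2] z@y=0 147.3 z@|y|.1 147.4
-0.04 693 y [-125.   122.7] z@y=0 146.9 z@|y|.1 145.6
-0.02 765 y [-130.4  121.8] z@y=0 146.0 z@|y|.1 144.0
-0.0 815 y [-131.3  121.4] z@y=0 144.2 z@|y|.1 142.3
0.02 825 y [-131.9  121.1] z@y=0 142.7 z@|y|.1 140.5
0.04 862 y [-130.7  121.9] z@y=0 141.0 z@|y|.1 139.1
0.06 880 y [-130.   121.7] z@y=0 139.5 z@|y|.1 137.3
0.08 931 y [-125.1  121.2] z@y=0 137.7 z@|y|.1 135.9
0.1 915 y [-125.2  121.5] z@y=0 134.1 z@|y|.1 134.2
0.12 2190 y [-124.8  123. ] z@y=0 109.9 z@|y|.1 114.8
0.14 100 y [-94.9  94.8] z@y=0 nan z@|y|.1 103.2
x ext [-83.1 -80.4 132.5 133.9]
y ext [-132.4 -129.3  121.7  124.1]
handle [-126.1   -2.9  140.6] [11.6 45.6 17. ] 57 world [0.44558133 0.07282057]
  return _methods._mean(a, axis=axis, dtype=dtype,
  ret = ret.dtype.type(ret / rcount)
```

```bash
cat >> h.py <<'E'
from scipy.spatial.transform import Rotation as Ro
def Rz(yaw): # tool down, tool x at -ux
    c,s=np.cos(np.deg2rad(yaw)),np.sin(np.deg2rad(yaw)); ux=np.array([c,s,0]);uy=np.array([-s,c,0]); return np.c_[-ux,uy,[0,0,-1]]
def delta(p,R,p0=None,R0=None):
    if p0 is None: p0,R0=rot()
    d=R0.T@(np.array(p)-p0)/.5; a=Ro.from_matrix(R0.T@R).as_rotvec()/np.pi
    print('row',np.round(d,4).tolist(),np.round(a,4).tolist(),'rows',round(max(np.linalg.norm(d)*10,np.linalg.norm(a)*180/8.59),1))
E
python3 - <<'E'
from h import *
R=Rz(-10.8)
p,R0=rot()
delta([.4413,.0758,.231],R)
delta([.4413,.0758,.109],R,np.array([.4413,.0758,.231]),R)
for ths in (np.linspace(4.1,47,11),np.linspace(47,90,11)):
    P=lambda t:np.array([-.25*np.cos(t)+.014*np.sin(t),0,.25*np.sin(t)+.014*np.cos(t)])
    t=np.deg2rad(ths); print([[np.round(((P(a)-P(t[0]))*[-1,1,-1]/.5),3).tolist(),[0,0,0]] for a in t[1:]])
E
```

```text
row [-0.8145, -0.7271, 0.0003] [-0.0004, -0.0001, -0.0224] rows 10.9
row [0.0, 0.0, 0.244] [0.0, 0.0, 0.0] rows 2.4
[[[-0.006, 0.0, -0.037], [0, 0, 0]], [[-0.015, 0.0, -0.073], [0, 0, 0]], [[-0.027, 0.0, -0.109], [0, 0, 0]], [[-0.041, 0.0, -0.144], [0, 0, 0]], [[-0.058, 0.0, -0.177], [0, 0, 0]], [[-0.077, 0.0, -0.209], [0, 0, 0]], [[-0.099, 0.0, -0.24], [0, 0, 0]], [[-0.122, 0.0, -0.269], [0, 0, 0]], [[-0.148, 0.0, -0.296], [0, 0, 0]], [[-0.176, 0.0, -0.321], [0, 0, 0]]]
[[[-0.03, 0.0, -0.023], [0, 0, 0]], [[-0.061, 0.0, -0.044], [0, 0, 0]], [[-0.094, 0.0, -0.062], [0, 0, 0]], [[-0.128, 0.0, -0.078], [0, 0, 0]], [[-0.163, 0.0, -0.091], [0, 0, 0]], [[-0.199, 0.0, -0.101], [0, 0, 0]], [[-0.236, 0.0, -0.109], [0, 0, 0]], [[-0.273, 0.0, -0.114], [0, 0, 0]], [[-0.311, 0.0, -0.116], [0, 0, 0]], [[-0.349, 0.0, -0.115], [0, 0, 0]]]
```

```bash
R='[[-0.8145,-0.7271,0],[0,0,-0.0224]]'; python3 -m handwheel '[[[-0.8145,-0.7271,0],[0,0,-0.0224]],[[-0.8145,-0.7271,0],[0,0,-0.0224]],[[-0.8145,-0.7271,0],[0,0,-0.0224]],[[-0.8145,-0.7271,0],[0,0,-0.0224]],[[-0.8145,-0.7271,0],[0,0,-0.0224]],[[-0.8145,-0.7271,0],[0,0,-0.0224]],[[-0.8145,-0.7271,0],[0,0,-0.0224]],[[-0.8145,-0.7271,0],[0,0,-0.0224]],[[-0.8145,-0.7271,0],[0,0,-0.0224]],[[-0.8145,-0.7271,0],[0,0,-0.0224]]]' 1 30
python3 - <<'E'
from h import *
delta([.4413,.0758,.231],Rz(-10.8))
E
```

```text
time_s: 1.1
position: [0.4167, 0.1123, 0.2313]
tool_rot: [[-0.982, 0.188, -0.0], [0.188, 0.982, 0.0], [0.0, 0.0, -1.0]]
ft_force: [0.4, 0.9, -0.1]
grip_width: 0.0856
gripper_force: 0.0
row [-0.0621, -0.0626, 0.0006] [0.0, -0.0, -0.0001] rows 0.9
```

```bash
python3 -m handwheel '[[[-0.062,-0.0626,0],[0,0,0]],[[-0.062,-0.0626,0],[0,0,0]],[[-0.062,-0.0626,0],[0,0,0]]]'
python3 - <<'E'
from h import *
delta([.4413,.0758,.109],Rz(-10.8))
snap('top','t1')
E
```

```text
time_s: 1.4
position: [0.4406, 0.0772, 0.2308]
tool_rot: [[-0.982, 0.189, -0.001], [0.189, 0.982, 0.0], [0.001, 0.0, -1.0]]
ft_force: [0.4, -0.3, 0.4]
grip_width: 0.0855
gripper_force: 0.0
row [-0.0022, -0.0026, 0.2437] [0.0, -0.0005, -0.0006] rows 2.4
```

Good. Descend, grip, and lift the lid through the first half.

```bash
python3 -m handwheel '[[[-0.0022,-0.0026,0.1],[0,0,0]],[[-0.0022,-0.0026,0.18],[0,0,0]],[[-0.0022,-0.0026,0.244],[0,0,0]],[[-0.0022,-0.0026,0.244],[0,0,0]]]'
python3 -m handwheel '[[[0,0,0],[0,0,0]],[[0,0,0],[0,0,0]],[[0,0,0],[0,0,0]],[[0,0,0],[0,0,0]],[[0,0,0],[0,0,0]],[[0,0,0],[0,0,0]],[[0,0,0],[0,0,0]],[[0,0,0],[0,0,0]]]' 0 40
```

```text
time_s: 1.85
position: [0.4389, 0.0776, 0.1067]
tool_rot: [[-0.983, 0.185, -0.008], [0.185, 0.983, 0.001], [0.008, -0.001, -1.0]]
ft_force: [-0.3, -0.2, 0.5]
grip_width: 0.0851
gripper_force: 0.0
time_s: 2.65
position: [0.4419, 0.0761, 0.1095]
tool_rot: [[-0.982, 0.187, 0.001], [0.187, 0.982, -0.0], [-0.001, -0.0, -1.0]]
ft_force: [0.5, -3.7, 2.4]
grip_width: 0.0433
gripper_force: 44.5
```

```bash
python3 -m handwheel '[[[-0.006,0,-0.037],[0,0,0]],[[-0.015,0,-0.073],[0,0,0]],[[-0.027,0,-0.109],[0,0,0]],[[-0.041,0,-0.144],[0,0,0]],[[-0.058,0,-0.177],[0,0,0]],[[-0.077,0,-0.209],[0,0,0]],[[-0.099,0,-0.24],[0,0,0]],[[-0.122,0,-0.269],[0,0,0]],[[-0.148,0,-0.296],[0,0,0]],[[-0.176,0,-0.321],[0,0,0]]]'
```

```text
time_s: 3.65
position: [0.5262, 0.0601, 0.2689]
tool_rot: [[-0.982, 0.187, -0.008], [0.187, 0.982, 0.001], [0.008, -0.001, -1.0]]
ft_force: [-5.4, -1.1, -4.4]
grip_width: 0.0431
gripper_force: 42.0
```

```bash
python3 -m handwheel '[[[-0.03,0,-0.023],[0,0,0]],[[-0.061,0,-0.044],[0,0,0]],[[-0.094,0,-0.062],[0,0,0]],[[-0.128,0,-0.078],[0,0,0]],[[-0.163,0,-0.091],[0,0,0]],[[-0.199,0,-0.101],[0,0,0]]]'
```

```text
time_s: 4.25
position: [0.6248, 0.0413, 0.3204]
tool_rot: [[-0.982, 0.187, -0.005], [0.187, 0.982, 0.001], [0.005, -0.0, -1.0]]
ft_force: [-6.6, -1.7, 3.8]
grip_width: 0.0431
gripper_force: 42.9
```

```bash
python3 -m handwheel '[[[-0.037,0,-0.008],[0,0,0]],[[-0.074,0,-0.013],[0,0,0]],[[-0.112,0,-0.015],[0,0,0]],[[-0.15,0,-0.014],[0,0,0]],[[-0.15,0,-0.014],[0,0,0]],[[-0.15,0,-0.014],[0,0,0]],[[-0.15,0,-0.014],[0,0,0]]]'
python3 - <<'E'
from h import *
snap('scene','s2');snap('top','t2')
a=np.deg2rad(-10.8); ux=np.array([np.cos(a),np.sin(a)])
p=observe()['position']; print((p[:2]-[.5822,.049])@ux,p)
E
```

```text
time_s: 4.95
position: [0.6999, 0.0271, 0.328]
tool_rot: [[-0.982, 0.187, 0.002], [0.187, 0.982, 0.0], [-0.002, 0.001, -1.0]]
ft_force: [2.6, -2.0, 5.8]
grip_width: 0.043
gripper_force: 43.4
0.11965958581558196 [0.69984141 0.0271092  0.32800616]
```

```bash
python3 -m handwheel '[[[0,0,0],[0,0,0]],[[0,0,0],[0,0,0]],[[0,0,0],[0,0,0]],[[0,0,0],[0,0,0]],[[0,0,-0.05],[0,0,0]],[[0,0,-0.1],[0,0,0]],[[0,0,-0.12],[0,0,0]],[[0.1,0,-0.12],[0,0,0]],[[0.2,0.1,-0.12],[0,0,0]],[[0.3,0.2,-0.12],[0,0,0]]]' 1
python3 -m handwheel '[[[0.1,0.1,0],[0,0,0]],[[0.2,0.2,0],[0,0,0]],[[0.2,0.3,0],[0,0,0]],[[0.2,0.4,0],[0,0,0]],[[0.2,0.5,0],[0,0,0]],[[0.2,0.5,0],[0,0,0]]]'
python3 - <<'E'
from h import *
snap('scene','s3');snap('top','t3')
E
```

```text
time_s: 6.05
position: [0.5956, 0.1164, 0.3871]
tool_rot: [[-0.982, 0.189, -0.001], [0.189, 0.982, 0.0], [0.001, 0.0, -1.0]]
ft_force: [0.4, 1.4, 0.6]
grip_width: 0.0854
gripper_force: 0.0
time_s: 6.65
position: [0.5448, 0.3835, 0.387]
tool_rot: [[-0.983, 0.185, -0.001], [0.185, 0.983, 0.0], [0.001, -0.0, -1.0]]
ft_force: [1.3, 0.2, -0.1]
grip_width: 0.0856
gripper_force: 0.0
```

View pics/t3.png

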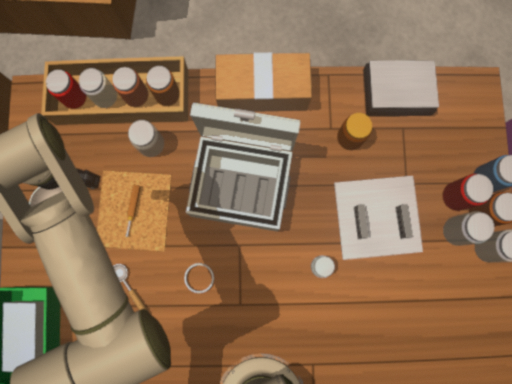

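View pics/s3.png

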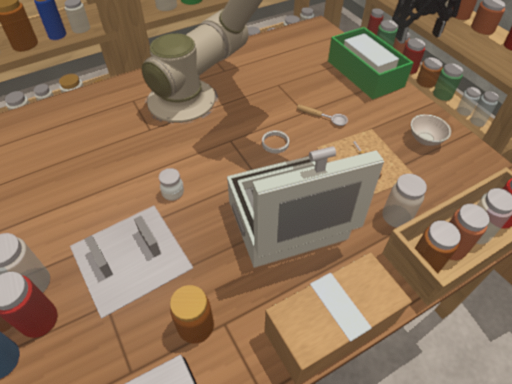

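```bash
cat > m3.py <<'E'
from h import *
yaw=np.deg2rad(-10.8); ux=np.array([np.cos(yaw),np.sin(yaw)]);uy=np.array([-ux[1],ux[0]]);C=np.array([.5822,.049])
# lid plane
W=cloud('scene',np.load('pics/s3.npy')).reshape(-1,3);B=np.c_[(W[:,:2]-C)@ux,(W[:,:2]-C)@uy,W[:,2]]
s=B[(abs(B[:,1])<.11)&(B[:,2]>.14)&(B[:,2]<.30)&(B[:,0]>.11)&(B[:,0]<.16)]
k=np.polyfit(s[:,2],s[:,0],1);print('lid x slope deg',np.rad2deg(np.arctan(k[0])),'x',s[:,0].mean(),len(s))
W=cloud('top',np.load('pics/t3.npy')).reshape(-1,3);B=np.c_[(W[:,:2]-C)@ux,(W[:,:2]-C)@uy,W[:,2]]
s=B[(abs(B[:,0])<.115)&(abs(B[:,1])<.14)&(B[:,2]>.09)&(B[:,2]<.11)]
print('rim z',np.median(s[:,2]))
for x in(-.06,0,.06):
    q=s[abs(s[:,0]-x)<.02];print('y edges',np.round(np.percentile(q[:,1],[.5,99.5])*1000,1))
for y in(-.09,-.03,.03,.09):
    q=s[abs(s[:,1]-y)<.02];print('x front',np.round(np.percentile(q[:,0],[.5,2])*1000,1))
c=camera_params('top');img=cv2.imread('pics/t3.png')
def ortho(z,x0=-.12,x1=.12,y0=-.14,y1=.14,m=.0005):
    xs=np.arange(x1,x0,-m);ys=np.arange(y1,y0,-m);X,Y=np.meshgrid(xs,ys,indexing='ij')
    P=np.c_[(C+X.reshape(-1,1)*ux+Y.reshape(-1,1)*uy),np.full(X.size,z)]
    R=np.array(c['R']);uv=cv2.projectPoints(P,cv2.Rodrigues(R)[0],np.array(c['t']),np.array(c['K']),np.array([c['k1'],0,0,0.]))[0].reshape(X.shape+(2,)).astype(np.float32)
    return cv2.remap(img,uv[...,0],uv[...,1],cv2.INTER_LINEAR),xs,ys
if __name__=='__main__':
    o,xs,ys=ortho(.0975);g=o.mean(2)
    for lab,line,ax in [('front x @y',g[:, (abs(ys)<.08)].mean(1),xs),('left/right y',g[(abs(xs)<.05)].mean(0),ys)]:
        l=cv2.GaussianBlur(line.reshape(-1,1),(1,9),0).ravel()
        # local minima
        i=[j for j in range(8,len(l)-8) if l[j]==l[j-8:j+9].min() and l[j]<110];print(lab,[(round(ax[j]*1000,1),int(l[j])) for j in i])
    a=cv2.resize(o,None,fx=.7,fy=.7);b=cv2.resize(ortho(.07)[0],None,fx=.7,fy=.7);cv2.imwrite('pics/ortho.png',np.hstack([a,b]))
E
python3 m3.py
```

```text
lid x slope deg -2.525578261537116 x 0.13943736146342717 4970
rim z 0.09874574990042105
y edges [-124.1  125.2]
y edges [-124.3  124.9]
y edges [-124.1  125.7]
x front [-101.9 -100.5]
x front [-102.3 -101.6]
x front [-102.3 -101.4]
x front [-102.4 -100.8]
front x @y [(np.float64(94.5), 58), (np.float64(71.0), 89), (np.float64(-87.5), 48), (np.float64(-108.5), 84)]
left/right y [(np.float64(133.5), 94), (np.float64(112.5), 46), (np.float64(92.0), 85), (np.float64(70.0), 93), (np.float64(-110.0), 55)]
```

View pics/ortho.png

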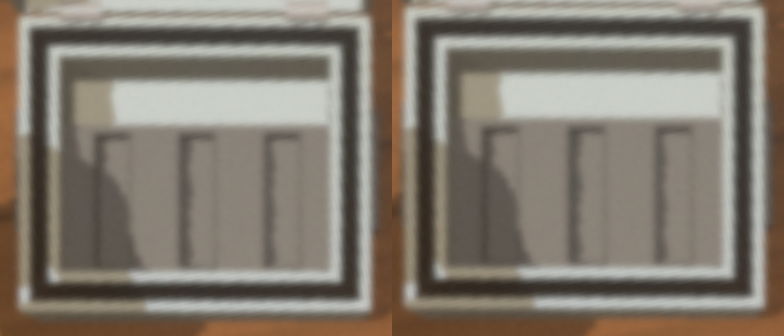

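```bash
cat > m4.py <<'E'
from h import *
import sys
def stylus(n,f,zs=(.008,.05)):
    W=cloud(n,np.load(f'pics/{f}.npy'))
    # ROI on/near mat
    m=(~np.isnan(W[...,2]))&(W[...,0]>.38)&(W[...,0]<.66)&(W[...,1]>.24)&(W[...,1]<.46)&(W[...,2]>zs[0])&(W[...,2]<zs[1])
    k,l,st,_=cv2.connectedComponentsWithStats(m.astype(np.uint8));i=1+np.argmax(st[1:,4]);P=W[l==i]
    xy=P[:,:2]*1000;c=xy.mean(0);v=np.linalg.svd(xy-c)[2][0];v=v*np.sign(v[0])
    for _ in range(4): # handle only = wide part: upper 90 mm
        s=(xy-c)@v; hi=np.percentile(s,99.5); h=(s>hi-85)&(s<hi-5)
        w=np.array([-v[1],v[0]]);t=(xy-c)@w; kk=np.polyfit(s[h],t[h],1); a=np.arctan(kk[0]);v=v*np.cos(a)+w*np.sin(a)
        c=xy[h].mean(0)
    s=(xy-c)@v
    w=np.array([-v[1],v[0]])
    t=((xy-c)@w)[abs(s)<35]
    mid=c+(np.percentile(t,3)+np.percentile(t,97))/2*w
    print(n,f,len(P),'yaw',np.rad2deg(np.arctan2(v[1],v[0])),'handle mid',mid,'width',np.ptp(t),'s ext',s.min(),s.max(),'z',np.percentile(P[h][:,2],[5,50,95])*1000)
    e=(s.max()+s.min())/2; print('  origin est from ends', mid+(e+19.5)*v,' from far end',mid+(s.max()-55)*v)
if __name__=='__main__':
    for a in sys.argv[1:]: stylus(*a.split(':'))
E
python3 m4.py top:top0 scene:scene0 top:t3 top:t2
```

```text
top top0 298 yaw -9.945118762753763 handle mid [548.83745305 352.17599068] width 22.260938065926823 s ext -102.15822405803752 46.89278891052561 z [10.6892138  21.4290139  26.18528703]
  origin est from ends [540.82694068 353.58054998]  from far end [540.8520639  353.57614488]
scene scene0 276 yaw -10.631479907558054 handle mid [555.81449836 350.86482822] width 34.48020441759396 s ext -106.46015054225273 44.21889073366076 z [10.2830322  20.27493268 23.42358862]
  origin est from ends [544.39334665 353.00873421]  from far end [545.21845619 352.85384989]
top t3 297 yaw -9.859523715202334 handle mid [548.95244466 352.44966509] width 24.060303730935196 s ext -100.45738843480697 46.62621164835459 z [ 9.9316089  20.36616522 26.37998559]
  origin est from ends [541.64638051 353.71945952]  from far end [540.70233265 353.8835351 ]
top t2 292 yaw -9.430825624207136 handle mid [548.47947157 352.39418478] width 21.420651511875256 s ext -100.00250899470588 47.47741394238306 z [13.28953202 20.37602545 25.81369038]
  origin est from ends [541.80832564 353.50227366]  from far end [541.05855967 353.62681108]
```

```bash
python3 - <<'E'
from h import *
delta([.5513,.3518,.10],Rz(-10.))
E
```

```text
row [-0.0254, -0.061, 0.5705] [-0.0003, -0.0008, -0.003] rows 5.7
```

```bash
python3 -m handwheel '[[[-0.0254,-0.061,0.57],[0,0,-0.003]],[[-0.0254,-0.061,0.57],[0,0,-0.003]],[[-0.0254,-0.061,0.57],[0,0,-0.003]],[[-0.0254,-0.061,0.57],[0,0,-0.003]],[[-0.0254,-0.061,0.57],[0,0,-0.003]],[[-0.0254,-0.061,0.57],[0,0,-0.003]],[[-0.0254,-0.061,0.57],[0,0,-0.003]],[[-0.0254,-0.061,0.57],[0,0,-0.003]],[[-0.0254,-0.061,0.57],[0,0,-0.003]]]'
python3 - <<'E'
from h import *
delta([.5513,.3518,.008],Rz(-10.))
E
cat >> m4.py <<'E'
E
python3 -c "
from h import *
snap('scene','s5')"; python3 m4.py scene:s5
```

```text
time_s: 7.65
position: [0.5536, 0.3486, 0.1054]
tool_rot: [[-0.984, 0.178, 0.005], [0.178, 0.984, 0.002], [-0.004, 0.003, -1.0]]
ft_force: [-0.4, 0.3, -0.2]
grip_width: 0.0854
gripper_force: 0.0
row [0.0064, 0.0051, 0.1947] [0.0008, 0.0013, -0.0014] rows 1.9
scene s5 34 yaw -15.511810314764636 handle mid [480.29752783 365.74842534] width 13.714370845998367 s ext -27.745367488242795 30.855441750613746 z [11.29657582 15.28754423 19.59466247]
  origin est from ends [500.58564254 360.11752932]  from far end [457.03242673 372.20557362]
```

```bash
python3 -m handwheel '[[[0,0,0.07],[0,0,0]],[[0,0,0.13],[0,0,0]],[[0,0,0.17],[0,0,0]],[[0,0,0.188],[0,0,0]],[[0,0,0.188],[0,0,0]],[[0,0,0.188],[0,0,0]]]'
python3 -m handwheel '[[[0,0,0],[0,0,0]],[[0,0,0],[0,0,0]],[[0,0,0],[0,0,0]],[[0,0,0],[0,0,0]],[[0,0,0],[0,0,0]],[[0,0,0],[0,0,0]],[[0,0,0],[0,0,0]],[[0,0,0],[0,0,0]],[[0,0,0],[0,0,0]],[[0,0,0],[0,0,0]]]' 0 80
python3 -c "
from h import *
print(observe()['position'])
snap('scene','s6');snap('top','t6')"
```

```text
time_s: 8.3
position: [0.5532, 0.3484, 0.0101]
tool_rot: [[-0.984, 0.178, 0.003], [0.178, 0.984, 0.001], [-0.002, 0.001, -1.0]]
ft_force: [0.0, 0.2, -0.3]
grip_width: 0.0856
gripper_force: 0.0
time_s: 9.3
position: [0.5526, 0.3482, 0.009]
tool_rot: [[-0.984, 0.178, 0.001], [0.178, 0.984, 0.0], [-0.001, 0.001, -1.0]]
ft_force: [-0.7, -0.2, 5.3]
grip_width: 0.0176
gripper_force: 81.1
[0.55261638 0.34819251 0.00899237]
```

```bash
cat > tip.py <<'E'
from h import *
a=np.deg2rad(-10.8); UX=np.array([np.cos(a),np.sin(a),0]);UY=np.array([-UX[1],UX[0],0]);Cb=np.array([.5856,.0494,0])
T=np.array([.102,0,-.003]); Rt=Rz(-10.8)@Ro.from_rotvec([0,-np.deg2rad(40),0]).as_matrix()
def tcp(bx,by,z): return Cb+bx*UX+by*UY+[0,0,z]-Rt@T
def tipnow(): p,R=rot(); w=p+R@T; return (w-Cb)@UX,(w-Cb)@UY,w[2]
E
python3 - <<'E'
from tip import *
p,R=rot(); p1=p+[0,0,.15]; print(tcp(-.03,.111,.13),Rt)
delta(tcp(-.03,.111,.16),Rt,p1,R)
E
python3 -m handwheel '[[[0,0,-0.1],[0,0,0]],[[0,0,-0.2],[0,0,0]],[[0,0,-0.3],[0,0,0]],[[0,0,-0.3],[0,0,0]],[[0,0,-0.3],[0,0,0]],[[0,0,-0.3],[0,0,0]]]'
```

```text
[0.65557743 0.14905266 0.1932662 ] [[-0.75247569  0.18738131  0.63140207]
 [ 0.14354241  0.98228725 -0.12044639]
 [-0.64278761  0.         -0.76604444]]
row [-0.2736, -0.3552, -0.1286] [0.0012, -0.222, 0.0028] rows 4.7
time_s: 10.0
position: [0.5517, 0.3477, 0.1566]
tool_rot: [[-0.984, 0.178, -0.003], [0.178, 0.984, -0.001], [0.003, -0.002, -1.0]]
ft_force: [0.1, -0.6, -0.9]
grip_width: 0.0179
gripper_force: 80.4
```

```bash
python3 -m handwheel '[[[-0.055,-0.071,-0.026],[0,-0.044,0.0006]],[[-0.11,-0.142,-0.052],[0,-0.089,0.001]],[[-0.165,-0.213,-0.078],[0,-0.133,0.002]],[[-0.22,-0.284,-0.104],[0,-0.178,0.002]],[[-0.2736,-0.3552,-0.1286],[0.0012,-0.222,0.0028]],[[-0.2736,-0.3552,-0.1286],[0.0012,-0.222,0.0028]],[[-0.2736,-0.3552,-0.1286],[0.0012,-0.222,0.0028]],[[-0.2736,-0.3552,-0.1286],[0.0012,-0.222,0.0028]],[[-0.2736,-0.3552,-0.1286],[0.0012,-0.222,0.0028]]]'
python3 - <<'E'
from tip import *
print(tipnow()); delta(tcp(-.03,.111,.112),Rt); print(observe()['ft_force'])
p,_=snap('top','t7');p2,_=snap('scene','s7')
c=p[120:260,150:320];c2=p2[120:260,180:400]
cv2.imwrite('pics/z7.png',np.vstack([cv2.resize(c,(510,420)),cv2.resize(c2,(510,324))])[:600,:,::-1])
cv2.imwrite('pics/z7.png',np.hstack([cv2.resize(c,(400,330)),cv2.resize(c2,(400,330))])[:,:,::-1])
E
```

```text
time_s: 10.9
position: [0.6553, 0.1499, 0.222]
tool_rot: [[-0.754, 0.186, 0.63], [0.142, 0.983, -0.12], [-0.641, -0.001, -0.767]]
ft_force: [0.2, -0.8, -0.9]
grip_width: 0.0176
gripper_force: 80.4
(np.float64(-0.030608562950486456), np.float64(0.11166546303526159), np.float64(0.1589154719303182))
row [0.0592, -0.0016, 0.0723] [0.0001, -0.0007, 0.0005] rows 0.9
[ 0.18709598 -0.81507065 -0.88619773]
```

View pics/z7.png

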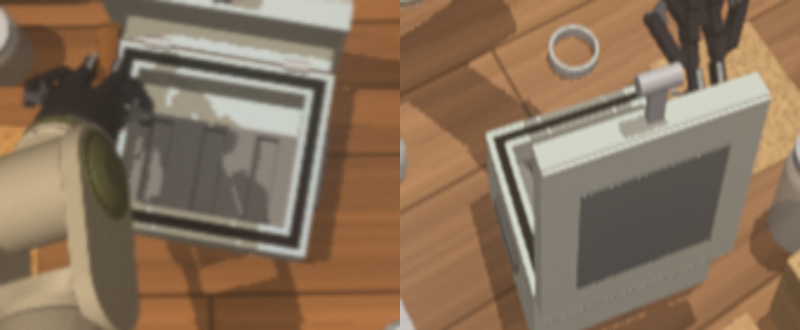

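```bash
python3 -m handwheel '[[[0.03,-0.001,0.036],[0,0,0]],[[0.0592,-0.0016,0.0723],[0,0,0]],[[0.066,-0.0016,0.080],[0,0,0]],[[0.068,-0.0016,0.083],[0,0,0]],[[0.068,-0.0016,0.083],[0,0,0]],[[0.068,-0.0016,0.083],[0,0,0]]]'
python3 - <<'E'
from tip import *
print(tipnow()); delta(tcp(-.03,.111,.0995),Rt); print(observe()['ft_force'])
E
```

```text
time_s: 11.6
position: [0.6562, 0.1481, 0.1704]
tool_rot: [[-0.752, 0.187, 0.632], [0.143, 0.982, -0.12], [-0.644, 0.0, -0.765]]
ft_force: [0.3, -0.3, -1.2]
grip_width: 0.0178
gripper_force: 80.4
(np.float64(-0.02909236975805624), np.float64(0.11019653833232025), np.float64(0.10698938202786329))
row [0.011, 0.0016, 0.0105] [0.0001, 0.0004, 0.0001] rows 0.2
[ 0.30411944 -0.2619372  -1.20595067]
```

```bash
python3 -m handwheel '[[[0.003,0.001,0.003],[0,0,0]],[[0.0058,0.0016,0.0065],[0,0,0]],[[0.0058,0.0016,0.0065],[0,0,0]],[[0.0058,0.0016,0.0065],[0,0,0]]]' | grep -E "time|ft|pos"
python3 -m handwheel '[[[0.0013,0,0.0015],[0,0,0]],[[0.0026,0,0.0031],[0,0,0]],[[0.0026,0,0.0031],[0,0,0]],[[0.0026,0,0.0031],[0,0,0]]]' | grep -E "time|ft|pos"
python3 - <<'E'
from tip import *
print(tipnow())
E
python3 -m handwheel '[[[0.0013,0,0.0015],[0,0,0]],[[0.0013,0,0.0015],[0,0,0]],[[0.0013,0,0.0015],[0,0,0]]]' | grep -E "time|ft|pos"
python3 - <<'E'
from tip import *
print(tipnow())
for i in range(3): print(observe()['ft_force'])
E
```

```text
time_s: 12.0
position: [0.6558, 0.1488, 0.1647]
ft_force: [0.8, -0.1, 0.3]
time_s: 12.4
position: [0.656, 0.1488, 0.1629]
ft_force: [0.5, -0.1, 1.5]
(np.float64(-0.02957882401476469), np.float64(0.11076746664774399), np.float64(0.09963276293365853))
time_s: 12.7
position: [0.656, 0.1488, 0.1619]
ft_force: [1.3, -1.0, 1.3]
(np.float64(-0.029567748396108044), np.float64(0.11079347987318428), np.float64(0.09866052072712984))
[ 1.33142076 -1.02323814  1.30769708]
[ 1.33142076 -1.02323814  1.30769708]
[ 1.33142076 -1.02323814  1.30769708]
```

```bash
python3 -m handwheel '[[[0.0077,0,-0.0064],[0,0,0]],[[0.0153,0,-0.0129],[0,0,0]],[[0.023,0,-0.0193],[0,0,0]],[[0.0306,0,-0.0257],[0,0,0]],[[0.0383,0,-0.0322],[0,0,0]],[[0.046,0,-0.0386],[0,0,0]],[[0.0536,0,-0.045],[0,0,0]],[[0.0613,0,-0.0514],[0,0,0]],[[0.0689,0,-0.0579],[0,0,0]],[[0.0766,0,-0.0643],[0,0,0]]]' | grep -E "time|ft|pos"
python3 - <<'E'
from tip import *
print(tipnow()); delta(tcp(-.0905,.1105,.0987),Rt)
E
```

```text
time_s: 13.7
position: [0.6063, 0.1582, 0.1617]
ft_force: [2.1, -0.0, 1.4]
(np.float64(-0.08020927724176137), np.float64(0.11071876132160281), np.float64(0.0985047864326871))
row [0.0155, -0.0005, -0.0137] [-0.0001, -0.0002, 0.0001] rows 0.2
```

```bash
python3 -m handwheel '[[[0.006,0,-0.0052],[0,0,0]],[[0.012,0,-0.0103],[0,0,0]],[[0.0163,0,-0.0137],[0,0,0]],[[0.0163,0,-0.0137],[0,0,0]],[[0.0163,0,-0.0137],[0,0,0]],[[0.0163,0,-0.0137],[0,0,0]]]' | grep -E "time|ft|pos"
python3 - <<'E'
from tip import *
print(tipnow())
E
python3 -m handwheel '[[[0,-0.006,0],[0,0,0]],[[0,-0.014,0],[0,0,0]],[[0,-0.023,0],[0,0,0]],[[0,-0.033,0],[0,0,0]],[[0,-0.043,0],[0,0,0]],[[0,-0.053,0],[0,0,0]],[[0,-0.063,0],[0,0,0]],[[0,-0.073,0],[0,0,0]],[[0,-0.083,0],[0,0,0]],[[0,-0.093,0],[0,0,0]]]' | grep -E "time|ft|pos"
python3 - <<'E'
from tip import *
print(tipnow())
E
```

```text
time_s: 14.3
position: [0.5959, 0.1601, 0.1613]
ft_force: [-1.6, 0.4, 1.1]
(np.float64(-0.09081810147203512), np.float64(0.1106285244189966), np.float64(0.09820864293791529))
time_s: 15.3
position: [0.5874, 0.114, 0.1618]
ft_force: [0.2, 1.3, 0.2]
(np.float64(-0.09044218820276904), np.float64(0.06379935702560227), np.float64(0.09855410712772979))
```

```bash
python3 -m handwheel '[[[0.0006,-0.01,0.0008],[0,0,0]],[[0.0006,-0.02,0.0008],[0,0,0]],[[0.0006,-0.03,0.0008],[0,0,0]],[[0.0006,-0.04,0.0008],[0,0,0]],[[0.0006,-0.05,0.0008],[0,0,0]],[[0.0006,-0.06,0.0008],[0,0,0]],[[0.0006,-0.07,0.0008],[0,0,0]],[[0.0006,-0.08,0.0008],[0,0,0]],[[0.0006,-0.09,0.0008],[0,0,0]],[[0.0006,-0.1,0.0008],[0,0,0]]]' | grep -E "time|ft|pos"
python3 -c "
from tip import *
print(tipnow())"
python3 -m handwheel '[[[0,-0.01,0],[0,0,0]],[[0,-0.02,0],[0,0,0]],[[0,-0.03,0],[0,0,0]],[[0,-0.04,0],[0,0,0]],[[0,-0.05,0],[0,0,0]],[[0,-0.06,0],[0,0,0]],[[0,-0.07,0],[0,0,0]],[[0,-0.08,0],[0,0,0]],[[0,-0.09,0],[0,0,0]],[[0,-0.1,0],[0,0,0]]]' | grep -E "time|ft|pos"
python3 -c "
from tip import *
print(tipnow())"
```

```text
time_s: 16.3
position: [0.5781, 0.0649, 0.1613]
ft_force: [-0.2, 2.1, 2.8]
(np.float64(-0.0904057161012592), np.float64(0.013812832191758504), np.float64(0.09808427289452587))
time_s: 17.3
position: [0.5686, 0.0158, 0.1613]
ft_force: [0.5, 1.6, 2.5]
(np.float64(-0.09049481590163971), np.float64(-0.03618894197998387), np.float64(0.09807446739303205))
```

```bash
python3 -m handwheel '[[[0,-0.01,0],[0,0,0]],[[0,-0.02,0],[0,0,0]],[[0,-0.03,0],[0,0,0]],[[0,-0.04,0],[0,0,0]],[[0,-0.05,0],[0,0,0]],[[0,-0.06,0],[0,0,0]],[[0,-0.07,0],[0,0,0]],[[0,-0.08,0],[0,0,0]],[[0,-0.09,0],[0,0,0]],[[0,-0.1,0],[0,0,0]]]' | grep -E "time|ft|pos"
python3 -m handwheel '[[[0,-0.01,0],[0,0,0]],[[0,-0.02,0],[0,0,0]],[[0,-0.03,0],[0,0,0]],[[0,-0.04,0],[0,0,0]],[[0,-0.049,0],[0,0,0]],[[0,-0.049,0],[0,0,0]],[[0,-0.049,0],[0,0,0]],[[0,-0.049,0],[0,0,0]]]' | grep -E "time|ft|pos"
python3 -c "
from tip import *
print(tipnow())"
```

```text
time_s: 18.3
position: [0.5592, -0.0332, 0.1613]
ft_force: [0.1, 2.2, 2.5]
time_s: 19.1
position: [0.5548, -0.057, 0.1614]
ft_force: [-0.5, -1.8, 1.4]
(np.float64(-0.09041191547129973), np.float64(-0.11038904306626696), np.float64(0.0981457437625972))
```

```bash
python3 -m handwheel '[[[-0.01,0,-0.012],[0,0,0]],[[-0.035,0,-0.042],[0,0,0]],[[-0.07,0,-0.083],[0,0,0]],[[-0.103,0,-0.1225],[0,0,0]],[[-0.103,0,-0.1225],[0,0,0]],[[-0.103,0,-0.1225],[0,0,0]]]' | grep -E "time|ft|pos"
python3 - <<'E'
from tip import *
print(tipnow()); delta([.55,.346,.16],Rz(-10.))
E
```

```text
time_s: 19.7
position: [0.5547, -0.0566, 0.241]
ft_force: [0.9, 0.2, -0.3]
(np.float64(-0.09065799203264614), np.float64(-0.10996029915196139), np.float64(0.17782736211085212))
row [0.2262, 0.7893, 0.0215] [-0.0016, 0.2218, -0.0041] rows 8.2
```

```bash
python3 -m handwheel '[[[0.028,0.09,0],[0,0.025,-0.0005]],[[0.056,0.18,0.001],[0,0.05,-0.001]],[[0.084,0.27,0.002],[0,0.075,-0.0015]],[[0.112,0.36,0.005],[0,0.1,-0.002]],[[0.14,0.45,0.01],[0,0.125,-0.0025]],[[0.168,0.54,0.015],[0,0.15,-0.003]],[[0.196,0.63,0.02],[-0.001,0.175,-0.0035]],[[0.21,0.72,0.0215],[-0.0016,0.2,-0.004]],[[0.2262,0.7893,0.0215],[-0.0016,0.2218,-0.0041]],[[0.2262,0.7893,0.0215],[-0.0016,0.2218,-0.0041]]]' | grep -E "time|ft|pos"
python3 -m handwheel '[[[0,0,0],[0,0,0]],[[0,0,0],[0,0,0]],[[0,0,0],[0,0,0]]]' | grep -E "time|ft|pos"
python3 - <<'E'
from tip import *
print(tipnow()); delta([.55,.346,.0095],Rz(-10.)); delta([.55,.346,.03],Rz(-10.))
snap('scene','s8');snap('top','t8')
E
```

```text
time_s: 20.7
position: [0.5498, 0.3489, 0.1563]
ft_force: [-0.2, -1.3, -1.5]
time_s: 21.0
position: [0.5504, 0.3447, 0.1604]
ft_force: [0.4, 0.1, -1.0]
(np.float64(-0.1919184292567838), np.float64(0.2821640851920654), np.float64(0.16333952098065274))
row [0.0014, 0.0025, 0.3018] [-0.0001, 0.0002, -0.0004] rows 3.0
row [0.0014, 0.0025, 0.2608] [-0.0001, 0.0002, -0.0004] rows 2.6
```

```bash
python3 -m handwheel '[[[0.001,0.002,0.09],[0,0,0]],[[0.001,0.002,0.18],[0,0,0]],[[0.001,0.002,0.25],[0,0,0]],[[0.001,0.002,0.28],[0,0,0]],[[0.001,0.002,0.295],[0,0,0]],[[0.001,0.002,0.3018],[0,0,0]],[[0.001,0.002,0.3018],[0,0,0]],[[0.001,0.002,0.3018],[0,0,0]]]' | grep -E "time|ft|pos"
python3 -m handwheel '[[[0,0,0],[0,0,0]],[[0,0,0],[0,0,0]],[[0,0,0],[0,0,0]],[[0,0,0],[0,0,0]],[[0,0,0],[0,0,0]],[[0,0,-0.08],[0,0,0]],[[0,0,-0.18],[0,0,0]],[[0,0,-0.28],[0,0,0]],[[0,0,-0.38],[0,0,0]],[[0,0,-0.48],[0,0,0]]]' 1 | grep -E "time|ft|pos"
python3 - <<'E'
from h import *
print(rot()[0])
R=Rz(5.)
delta([.479,-.283,.27],R)
snap('top','t9'); 
E
python3 m4.py top:t9
```

```text
time_s: 21.9
position: [0.5509, 0.3468, 0.0106]
ft_force: [-0.2, 0.1, 0.1]
time_s: 22.9
position: [0.5497, 0.3466, 0.2517]
ft_force: [0.7, 0.3, 0.1]
[0.54968107 0.34657454 0.25167953]
row [-0.0798, -1.2646, -0.0364] [-0.0001, 0.0002, -0.0834] rows 12.7
top t9 270 yaw -10.686884928189869 handle mid [546.33855429 347.44569441] width 24.57348351557757 s ext -100.586191396452 47.19616637605494 z [13.13866461 21.31033877 26.63818109]
  origin est from ends [539.26833733 348.77994969]  from far end [538.67007605 348.8928505 ]
```

```bash
cat > m5.py <<'E'
from h import *
from scipy.ndimage import gaussian_filter1d as gf
c=camera_params('top')
def ortho(f,C,yaw,z,hx,hy,m=.0005,cam=c):
    a=np.deg2rad(yaw);ux=np.array([np.cos(a),np.sin(a)]);uy=np.array([-ux[1],ux[0]])
    xs=np.arange(hx,-hx,-m);ys=np.arange(hy,-hy,-m);X,Y=np.meshgrid(xs,ys,indexing='ij')
    P=np.c_[(np.array(C)+X.reshape(-1,1)*ux+Y.reshape(-1,1)*uy),np.full(X.size,z)]
    uv=cv2.projectPoints(P,cv2.Rodrigues(np.array(cam['R']))[0],np.array(cam['t']),np.array(cam['K']),np.array([cam['k1'],0,0,0.]))[0].reshape(X.shape+(2,)).astype(np.float32)
    return cv2.remap(cv2.imread(f'pics/{f}.png'),uv[...,0],uv[...,1],cv2.INTER_CUBIC),xs,ys
def edges(line,ax,n=6):
    d=np.gradient(gf(line,3)); i=[j for j in range(3,len(d)-3) if abs(d[j])==abs(d[j-3:j+4]).max()]
    i=sorted(sorted(i,key=lambda j:-abs(d[j]))[:n]); return [(round(ax[j]*1000,1),round(d[j],1)) for j in i]
if __name__=='__main__':
    CB=(.5856,.0494)
    o,xs,ys=ortho('t9',CB,-10.8,.07,.11,.13);g=o.mean(2).astype(float)
    for y in(.062,0,-.062): print('slot x',y,edges(g[:,abs(ys-y)<.006].mean(1),xs,8))
    for x in(-.05,-.025,0): print('slot y',edges(g[abs(xs-x)<.01].mean(0),ys,12))
    A=[cv2.resize(o,None,fx=.8,fy=.8)]
    for C in((.479,-.2845),(.4785,-.406)):
        o,xs,ys=ortho('t9',C,5,.058,.06,.03);g=o.mean(2).astype(float)
        print('cass x',edges(g[:,abs(ys)<.006].mean(1),xs,6))
        for x in(-.03,0,.03): print('cass y',x,edges(g[abs(xs-x)<.01].mean(0),ys,6))
        A.append(cv2.copyMakeBorder(cv2.resize(o,None,fx=1.4,fy=1.4),0,352-336,4,0,0))
    cv2.imwrite('pics/o9.png',np.hstack(A))
E
python3 m5.py
```

```text
slot x 0.062 [(np.float64(104.0), np.float64(-10.4)), (np.float64(91.0), np.float64(10.5)), (np.float64(82.5), np.float64(-8.3)), (np.float64(65.0), np.float64(5.9)), (np.float64(-74.0), np.float64(4.8)), (np.float64(-82.5), np.float64(-7.7)), (np.float64(-95.5), np.float64(7.5)), (np.float64(-103.5), np.float64(-4.9))]
slot x 0 [(np.float64(104.0), np.float64(-10.4)), (np.float64(91.0), np.float64(10.5)), (np.float64(82.5), np.float64(-8.2)), (np.float64(65.0), np.float64(8.2)), (np.float64(-73.5), np.float64(6.7)), (np.float64(-82.0), np.float64(-11.1)), (np.float64(-95.0), np.float64(10.9)), (np.float64(-103.5), np.float64(-8.9))]
slot x -0.062 [(np.float64(104.0), np.float64(-9.8)), (np.float64(91.0), np.float64(10.3)), (np.float64(83.0), np.float64(-8.3)), (np.float64(65.0), np.float64(8.3)), (np.float64(-74.0), np.float64(6.2)), (np.float64(-82.0), np.float64(-11.1)), (np.float64(-95.0), np.float64(10.6)), (np.float64(-103.5), np.float64(-8.8))]
slot y [(np.float64(121.5), np.float64(-7.4)), (np.float64(109.0), np.float64(7.1)), (np.float64(100.5), np.float64(-4.5)), (np.float6
[... 2486 characters left out ...]
oat64(25.0), np.float64(-9.2)), (np.float64(9.5), np.float64(4.4)), (np.float64(-0.0), np.float64(-0.1)), (np.float64(-10.5), np.float64(4.4)), (np.float64(-22.5), np.float64(-0.0)), (np.float64(-28.0), np.float64(-0.5))]
cass y 0 [(np.float64(25.5), np.float64(-8.7)), (np.float64(11.0), np.float64(3.9)), (np.float64(2.5), np.float64(-0.1)), (np.float64(-1.5), np.float64(-0.1)), (np.float64(-10.5), np.float64(4.5)), (np.float64(-28.0), np.float64(-0.3))]
cass y 0.03 [(np.float64(26.0), np.float64(-8.2)), (np.float64(11.0), np.float64(4.7)), (np.float64(-0.5), np.float64(-0.1)), (np.float64(-10.5), np.float64(4.5)), (np.float64(-19.0), np.float64(-0.1)), (np.float64(-28.0), np.float64(-0.3))]
```

View pics/o9.png

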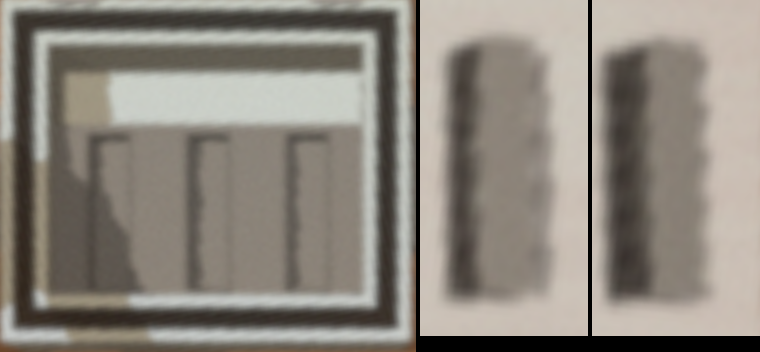

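```bash
python3 - <<'E'
from m5 import *
CB=(.5856,.0494)
for z in(.07,):
    o,xs,ys=ortho('t9',CB,-10.8,z,.11,.13);g=o.mean(2).astype(float)
    for y in(.0,-.062):
        a=g[:,abs(ys-y+.003)<.006].mean(1);b=g[:,abs(ys-y-.03)<.006].mean(1)
        r=gf(a/b,2); m=(xs<.05)&(xs>-.08); print('x',y,[(round(1000*x,1),round(v,2)) for x,v in zip(xs[m][::4],r[m][::4]) if not -.055<x<.012])
    for y in(.062,0,-.062):
        l=gf(g[abs(xs+.02)<.03].mean(0),2); m=abs(ys-y)<.02; print('y',y,[(round(1000*x,1),int(v)) for x,v in zip(ys[m][::3],l[m][::3])])
E
```

```text
x 0.0 [(np.float64(50.0), np.float64(1.0)), (np.float64(48.0), np.float64(1.0)), (np.float64(46.0), np.float64(1.0)), (np.float64(44.0), np.float64(1.0)), (np.float64(42.0), np.float64(1.0)), (np.float64(40.0), np.float64(1.0)), (np.float64(38.0), np.float64(1.0)), (np.float64(36.0), np.float64(1.0)), (np.float64(34.0), np.float64(1.0)), (np.float64(32.0), np.float64(1.0)), (np.float64(30.0), np.float64(0.98)), (np.float64(28.0), np.float64(0.9)), (np.float64(26.0), np.float64(0.78)), (np.float64(24.0), np.float64(0.73)), (np.float64(22.0), np.float64(0.81)), (np.float64(20.0), np.float64(0.92)), (np.float64(18.0), np.float64(0.97)), (np.float64(16.0), np.float64(0.99)), (np.float64(14.0), np.float64(0.99)), (np.float64(-56.0), np.float64(0.99)), (np.float64(-58.0), np.float64(0.98)), (np.float64(-60.0), np.float64(0.98)), (np.float64(-62.0), np.float64(0.98)), (np.float64(-64.0), np.float64(0.98)), (np.float64(-66.0), np.float64(0.98)), (np.float64(-68.0), np.float64(0.95)), (np.float64(-70.0), np.float64(0.93)), (np.float64(-72.0), np.float64(0.95)), (np.float64(-74.0), np.float64(
[... 2630 characters left out ...]
 [(np.float64(-42.0), 129), (np.float64(-43.5), 128), (np.float64(-45.0), 125), (np.float64(-46.5), 120), (np.float64(-48.0), 111), (np.float64(-49.5), 101), (np.float64(-51.0), 95), (np.float64(-52.5), 94), (np.float64(-54.0), 98), (np.float64(-55.5), 107), (np.float64(-57.0), 116), (np.float64(-58.5), 124), (np.float64(-60.0), 128), (np.float64(-61.5), 129), (np.float64(-63.0), 130), (np.float64(-64.5), 130), (np.float64(-66.0), 130), (np.float64(-67.5), 129), (np.float64(-69.0), 129), (np.float64(-70.5), 128), (np.float64(-72.0), 126), (np.float64(-73.5), 124), (np.float64(-75.0), 123), (np.float64(-76.5), 123), (np.float64(-78.0), 126), (np.float64(-79.5), 128), (np.float64(-81.0), 129)]
```

```bash
python3 -m handwheel '[[[-0.04,-0.9,-0.02],[0,0,-0.05]],[[-0.04,-0.9,-0.02],[0,0,-0.05]],[[-0.04,-0.9,-0.02],[0,0,-0.05]],[[-0.04,-0.9,-0.02],[0,0,-0.05]],[[-0.04,-0.9,-0.02],[0,0,-0.05]],[[-0.04,-0.9,-0.02],[0,0,-0.05]],[[-0.04,-0.9,-0.02],[0,0,-0.05]],[[-0.04,-0.9,-0.02],[0,0,-0.05]],[[-0.04,-0.9,-0.02],[0,0,-0.05]],[[-0.04,-0.9,-0.02],[0,0,-0.05]]]' 1 60| grep -E "time|ft|pos"
python3 - <<'E'
from h import *
delta([.4788,-.2845,.13],Rz(5.))
E
```

```text
time_s: 23.95
position: [0.4909, -0.1048, 0.2593]
ft_force: [-0.6, 1.7, 0.5]
row [0.0157, -0.3594, 0.2591] [-0.0005, 0.0001, -0.0355] rows 4.4
```

```bash
python3 -m handwheel '[[[0.0157,-0.3594,0.2591],[0,0,-0.0355]],[[0.0157,-0.3594,0.2591],[0,0,-0.0355]],[[0.0157,-0.3594,0.2591],[0,0,-0.0355]],[[0.0157,-0.3594,0.2591],[0,0,-0.0355]],[[0.0157,-0.3594,0.2591],[0,0,-0.0355]],[[0.0157,-0.3594,0.2591],[0,0,-0.0355]],[[0.0157,-0.3594,0.2591],[0,0,-0.0355]],[[0.0157,-0.3594,0.2591],[0,0,-0.0355]],[[0.0157,-0.3594,0.2591],[0,0,-0.0355]]]' | grep -E "time|ft|pos"
python3 - <<'E'
from h import *
delta([.4788,-.2845,.03],Rz(5.))
E
```

```text
time_s: 24.85
position: [0.4812, -0.2784, 0.1312]
ft_force: [-0.4, -0.6, 0.9]
row [0.0063, -0.0114, 0.2024] [-0.0005, 0.0006, 0.0026] rows 2.0
```

```bash
python3 -m handwheel '[[[0.0063,-0.0114,0.05],[0,0,0.0026]],[[0.0063,-0.0114,0.1],[0,0,0.0026]],[[0.0063,-0.0114,0.15],[0,0,0.0026]],[[0.0063,-0.0114,0.19],[0,0,0.0026]],[[0.0063,-0.0114,0.2024],[0,0,0.0026]],[[0.0063,-0.0114,0.2024],[0,0,0.0026]],[[0.0063,-0.0114,0.2024],[0,0,0.0026]]]'
python3 -m handwheel '[[[0,0,0],[0,0,0]],[[0,0,0],[0,0,0]],[[0,0,0],[0,0,0]],[[0,0,0],[0,0,0]],[[0,0,0],[0,0,0]],[[0,0,0],[0,0,0]],[[0,0,0],[0,0,0]],[[0,0,0],[0,0,0]],[[0,0,0],[0,0,0]],[[0,0,0],[0,0,0]]]' 0 70
python3 - <<'E'
from h import *
a=np.deg2rad(-10.8);p,R=rot();p1=p+[0,0,.15];print(p)
ux=np.array([np.cos(a),np.sin(a),0]);uy=np.array([-ux[1],ux[0],0]);Cb=np.array([.5856,.0494,0])
s=Cb-.022*ux
off=(p-[.4788,-.2845,0])@np.array([np.cos(np.deg2rad(5)),np.sin(np.deg2rad(5)),0]);print('tcp ahead of cassette centre',off)
T=s+off*ux+[0,0,p[2]+.15];print(T);delta(T,Rz(-10.8),p1,R)
E
```

```text
time_s: 25.55
position: [0.4787, -0.2856, 0.03]
tool_rot: [[-0.996, -0.086, 0.002], [-0.086, 0.996, -0.002], [-0.002, -0.002, -1.0]]
ft_force: [-0.2, -0.3, 0.6]
grip_width: 0.0854
gripper_force: 0.0
time_s: 26.55
position: [0.4782, -0.2856, 0.0291]
tool_rot: [[-0.996, -0.085, 0.001], [-0.085, 0.996, -0.001], [-0.001, -0.001, -1.0]]
ft_force: [-1.7, 0.0, 5.8]
grip_width: 0.0188
gripper_force: 69.1
[ 0.47818044 -0.2856324   0.02912059]
tcp ahead of cassette centre -0.0007158985233831696
[0.56328646 0.05365653 0.17912059]
row [-0.2276, 0.6615, -0.0004] [-0.0002, 0.0003, 0.0872] rows 7.0
```

```bash
python3 -m handwheel '[[[0,0,-0.06],[0,0,0]],[[0,0,-0.14],[0,0,0]],[[0,0,-0.22],[0,0,0]],[[0,0,-0.28],[0,0,0]],[[0,0,-0.3],[0,0,0]],[[0,0,-0.3],[0,0,0]],[[0,0,-0.3],[0,0,0]]]' | grep -E "time|ft|pos"
python3 -m handwheel '[[[-0.015,0.04,0],[0,0,0.006]],[[-0.038,0.11,0],[0,0,0.015]],[[-0.068,0.2,0],[0,0,0.026]],[[-0.1,0.29,0],[0,0,0.038]],[[-0.13,0.38,0],[0,0,0.05]],[[-0.16,0.47,0],[0,0,0.062]],[[-0.19,0.55,0],[0,0,0.073]],[[-0.215,0.62,0],[0,0,0.082]],[[-0.2276,0.6615,0],[0,0,0.0872]],[[-0.2276,0.6615,0],[0,0,0.0872]]]' | grep -E "time|ft|pos"
python3 -m handwheel '[[[0,0,0],[0,0,0]],[[0,0,0],[0,0,0]],[[0,0,0],[0,0,0]]]' | grep -E "time|ft|pos"
python3 - <<'E'
from h import *
delta([.5633,.0537,.135],Rz(-10.8))
p,_=snap('top','t10');p2,_=snap('scene','s10')
cv2.imwrite('pics/z10.png',np.hstack([cv2.resize(p[120:260,150:320],(400,330)),cv2.resize(p2[100:260,180:400],(400,330))])[:,:,::-1])
E
```

```text
time_s: 27.25
position: [0.4774, -0.2849, 0.1768]
ft_force: [0.0, 0.6, -1.6]
time_s: 28.25
position: [0.5625, 0.0565, 0.1764]
ft_force: [0.1, -0.2, -1.0]
time_s: 28.55
position: [0.5629, 0.0529, 0.1783]
ft_force: [-0.4, 0.3, -2.0]
row [-0.0005, 0.0018, 0.0866] [-0.0001, -0.0001, -0.0004] rows 0.9
```

View pics/z10.png

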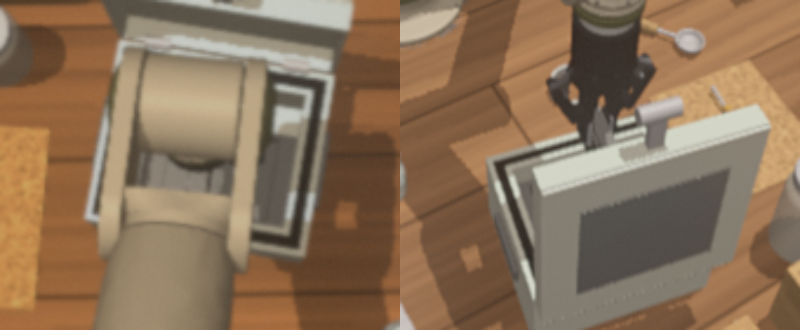

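```bash
python3 -m handwheel '[[[-0.0005,0.0018,0.05],[0,0,0]],[[-0.0005,0.0018,0.1],[0,0,0]],[[-0.0005,0.0018,0.14],[0,0,0]],[[-0.0005,0.0018,0.153],[0,0,0]],[[-0.0005,0.0018,0.153],[0,0,0]],[[-0.0005,0.0018,0.153],[0,0,0]],[[-0.0005,0.0018,0.153],[0,0,0]]]' | grep -E "time|ft|pos"
python3 - <<'E'
from h import *
delta([.5633,.0537,.102],Rz(-10.8))
E
python3 -m handwheel '[[[0,0,0.004],[0,0,0]],[[0,0,0.008],[0,0,0]],[[0,0,0.012],[0,0,0]],[[0,0,0.016],[0,0,0]],[[0,0,0.016],[0,0,0]],[[0,0,0.016],[0,0,0]]]' | grep -E "time|ft|pos"
```

```text
time_s: 29.35
position: [0.5641, 0.0545, 0.1034]
ft_force: [-0.1, 0.5, -1.4]
row [0.0013, -0.0019, 0.0028] [-0.0, 0.0009, 0.0] rows 0.0
time_s: 29.95
position: [0.5635, 0.0547, 0.0942]
ft_force: [1.1, 0.5, -1.4]
```

```bash
python3 -m handwheel '[[[0,-0.0005,0.006],[0,0,0]],[[0,-0.001,0.012],[0,0,0]],[[0,-0.001,0.018],[0,0,0]],[[0,-0.001,0.022],[0,0,0]],[[0,-0.001,0.022],[0,0,0]],[[0,-0.001,0.022],[0,0,0]]]' | grep -E "time|ft|pos"
```

```text
time_s: 30.55
position: [0.5635, 0.0542, 0.0832]
ft_force: [0.6, -0.1, -2.0]
```

```bash
python3 -m handwheel '[[[0,0,0.004],[0,0,0]],[[0,0,0.008],[0,0,0]],[[0,0,0.012],[0,0,0]],[[0,0,0.013],[0,0,0]],[[0,0,0.013],[0,0,0]],[[0,0,0.013],[0,0,0]]]' | grep -E "time|ft|pos"
```

```text
time_s: 31.15
position: [0.5634, 0.0542, 0.0771]
ft_force: [-3.4, 0.3, 5.6]
```

```bash
python3 -m handwheel '[[[0,0,0],[0,0,0]],[[0,0,0],[0,0,0]],[[0,0,0],[0,0,0]],[[0,0,0],[0,0,0]],[[0,0,-0.05],[0,0,0]],[[0,0,-0.12],[0,0,0]],[[0,0,-0.22],[0,0,0]],[[0,0,-0.32],[0,0,0]],[[0,-0.1,-0.34],[0,0,0]],[[0,-0.2,-0.34],[0,0,0]]]' 0.4 | grep -E "time|ft|pos"
python3 -m handwheel '[[[0.1,-0.8,0],[0,0,-0.0878]],[[0.1,-0.8,0],[0,0,-0.0878]],[[0.1,-0.8,0],[0,0,-0.0878]],[[0.1,-0.8,0],[0,0,-0.0878]],[[0.1,-0.8,0],[0,0,-0.0878]],[[0.1,-0.8,0],[0,0,-0.0878]],[[0.1,-0.8,0],[0,0,-0.0878]],[[0.1,-0.8,0],[0,0,-0.0878]],[[0.1,-0.8,0],[0,0,-0.0878]]]' 1 | grep -E "time|ft|pos"
python3 - <<'E'
from h import *
delta([.477,-.4061,.13],Rz(5.))
p,_=snap('top','t11');p2,_=snap('scene','s11')
cv2.imwrite('pics/z11.png',np.hstack([cv2.resize(p[120:260,150:320],(400,330)),cv2.resize(p2[100:260,180:400],(400,330))])[:,:,::-1])
E
```

```text
time_s: 32.15
position: [0.5453, -0.0434, 0.2493]
ft_force: [1.1, 0.3, -0.1]
time_s: 33.05
position: [0.4187, -0.4308, 0.2459]
ft_force: [0.3, 0.7, -1.0]
row [-0.1204, 0.0397, 0.2317] [-0.0002, -0.0001, -0.0014] rows 2.6
```

View pics/z11.png

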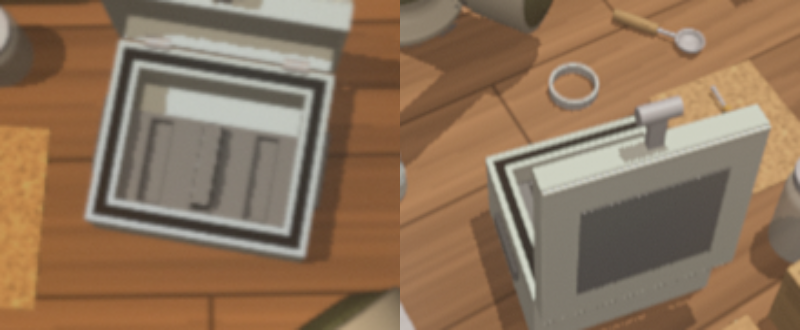

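```bash
python3 -m handwheel '[[[-0.1204,0.0397,0.2317],[0,0,-0.0014]],[[-0.1204,0.0397,0.2317],[0,0,-0.0014]],[[-0.1204,0.0397,0.2317],[0,0,-0.0014]],[[-0.1204,0.0397,0.2317],[0,0,-0.0014]],[[-0.1204,0.0397,0.2317],[0,0,-0.0014]],[[-0.1204,0.0397,0.2317],[0,0,-0.0014]]]' | grep -E "time|ft|pos"
python3 - <<'E'
from h import *
delta([.477,-.4061,.0295],Rz(5.))
W=cloud('top',np.load('pics/t11.npy')).reshape(-1,3)
a=np.deg2rad(-10.8);ux=np.array([np.cos(a),np.sin(a)]);uy=np.array([-ux[1],ux[0]])
B=np.c_[(W[:,:2]-[.5856,.0494])@ux,(W[:,:2]-[.5856,.0494])@uy,W[:,2]]
s=B[(abs(B[:,1])<.05)&(B[:,0]>-.076)&(B[:,0]<.04)&(B[:,2]>.09)]
print(len(s),s.min(0),s.max(0),s.mean(0),np.median(s[:,2]))
E
```

```text
time_s: 33.75
position: [0.4794, -0.402, 0.1333]
ft_force: [-0.5, -0.5, 0.7]
row [0.0061, -0.007, 0.2077] [-0.0011, 0.0008, 0.0016] rows 2.1
275 [-0.06789213 -0.01004113  0.09072764] [0.02412985 0.01052678 0.11284652] [-0.02257937 -0.00024087  0.10533686] 0.10553481556139027
```

```bash
python3 -m handwheel '[[[0.0061,-0.007,0.05],[0,0,0]],[[0.0061,-0.007,0.1],[0,0,0]],[[0.0061,-0.007,0.15],[0,0,0]],[[0.0061,-0.007,0.19],[0,0,0.0016]],[[0.0061,-0.007,0.2077],[0,0,0.0016]],[[0.0061,-0.007,0.2077],[0,0,0.0016]],[[0.0061,-0.007,0.2077],[0,0,0.0016]]]' | grep -E "time|ft|pos"
python3 -m handwheel '[[[0,0,0],[0,0,0]],[[0,0,0],[0,0,0]],[[0,0,0],[0,0,0]],[[0,0,0],[0,0,0]],[[0,0,0],[0,0,0]],[[0,0,0],[0,0,0]],[[0,0,0],[0,0,0]],[[0,0,0],[0,0,0]],[[0,0,0],[0,0,0]],[[0,0,0],[0,0,0]]]' 0 70
python3 - <<'E'
from h import *
a=np.deg2rad(-10.8);p,R=rot();p1=p+[0,0,.15];print(p)
ux=np.array([np.cos(a),np.sin(a),0]);uy=np.array([-ux[1],ux[0],0]);Cb=np.array([.5856,.0494,0])
s=Cb-.022*ux-.062*uy
off=(p-[.477,-.4061,0])@np.array([np.cos(np.deg2rad(5)),np.sin(np.deg2rad(5)),0]);print('tcp ahead of cassette centre',off)
T=s+off*ux+[0,0,p[2]+.15];print(T);delta(T,Rz(-10.8),p1,R)
E
python3 -m handwheel '[[[0,0,-0.06],[0,0,0]],[[0,0,-0.14],[0,0,0]],[[0,0,-0.22],[0,0,0]],[[0,0,-0.28],[0,0,0]],[[0,0,-0.3],[0,0,0]],[[0,0,-0.3],[0,0,0]],[[0,0,-0.3],[0,0,0]]]' | grep -E "time|ft|pos"
```

```text
time_s: 34.45
position: [0.4768, -0.4062, 0.0288]
ft_force: [0.2, 0.9, 0.2]
time_s: 35.45
position: [0.4765, -0.4055, 0.0274]
tool_rot: [[-0.996, -0.087, 0.001], [-0.087, 0.996, -0.001], [-0.001, -0.001, -1.0]]
ft_force: [-1.5, 0.1, 4.3]
grip_width: 0.0192
gripper_force: 68.4
[ 0.47650571 -0.40551323  0.02735371]
tcp ahead of cassette centre -0.00044126625283537747
[ 0.55193859 -0.00729674  0.17735371]
row [-0.2194, 0.7803, -0.0004] [-0.0002, 0.0003, 0.0877] rows 8.1
time_s: 36.15
position: [0.4759, -0.4048, 0.1749]
ft_force: [-0.2, -0.4, -1.5]
```

```bash
python3 -m handwheel '[[[-0.015,0.05,0],[0,0,0.006]],[[-0.038,0.13,0],[0,0,0.015]],[[-0.062,0.22,0],[0,0,0.025]],[[-0.09,0.31,0],[0,0,0.035]],[[-0.115,0.4,0],[0,0,0.045]],[[-0.14,0.49,0],[0,0,0.055]],[[-0.165,0.58,0],[0,0,0.065]],[[-0.19,0.67,0],[0,0,0.075]],[[-0.21,0.74,0],[0,0,0.084]],[[-0.2194,0.7803,0],[0,0,0.0877]]]' | grep -E "time|ft|pos"
python3 -m handwheel '[[[0,0,0],[0,0,0]],[[0,0,0],[0,0,0]],[[0,0,0],[0,0,0]],[[0,0,0],[0,0,0]]]'
python3 - <<'E'
from h import *
delta([.5519,-.0073,.101],Rz(-10.8))
E
```

```text
time_s: 37.15
position: [0.5512, -0.0042, 0.1749]
ft_force: [-0.5, -0.3, -2.0]
time_s: 37.55
position: [0.5516, -0.0083, 0.1766]
tool_rot: [[-0.982, 0.189, -0.0], [0.189, 0.982, -0.0], [0.0, -0.0, -1.0]]
ft_force: [0.3, -0.4, -1.2]
grip_width: 0.0191
gripper_force: 68.6
row [-0.0002, 0.002, 0.1512] [-0.0001, -0.0001, -0.0005] rows 1.5
```

```bash
python3 -m handwheel '[[[0,0.001,0.05],[0,0,0]],[[0,0.001,0.1],[0,0,0]],[[0,0.001,0.14],[0,0,0]],[[0,0.001,0.151],[0,0,0]],[[0,0.001,0.151],[0,0,0]],[[0,0.001,0.151],[0,0,0]],[[0,0.001,0.151],[0,0,0]]]' | grep -E "time|ft|pos"
python3 - <<'E'
from h import *
delta([.5519,-.0073,.101],Rz(-10.8))
E
python3 -m handwheel '[[[0,0,0.004],[0,0,0]],[[0,0,0.008],[0,0,0]],[[0,0,0.012],[0,0,0]],[[0,0,0.016],[0,0,0]],[[0,0,0.016],[0,0,0]],[[0,0,0.016],[0,0,0]]]' | grep -E "time|ft|pos"
```

```text
time_s: 38.25
position: [0.5525, -0.007, 0.1026]
ft_force: [0.8, 0.3, -1.2]
row [0.001, -0.0009, 0.0033] [-0.0001, 0.0009, -0.0001] rows 0.0
time_s: 38.85
position: [0.5519, -0.0067, 0.0935]
ft_force: [0.7, -0.4, -1.2]
```

```bash
python3 -m handwheel '[[[0,-0.0005,0.006],[0,0,0]],[[0,-0.001,0.012],[0,0,0]],[[0,-0.001,0.018],[0,0,0]],[[0,-0.001,0.024],[0,0,0]],[[0,-0.001,0.024],[0,0,0]]]' | grep -E "time|ft|pos"
python3 -m handwheel '[[[0,0,0.004],[0,0,0]],[[0,0,0.008],[0,0,0]],[[0,0,0.012],[0,0,0]],[[0,0,0.012],[0,0,0]],[[0,0,0.012],[0,0,0]]]' | grep -E "time|ft|pos"
```

```text
time_s: 39.35
position: [0.5517, -0.0072, 0.081]
ft_force: [0.3, 0.1, -0.9]
time_s: 39.85
position: [0.5518, -0.0072, 0.0755]
ft_force: [0.1, -0.8, -1.6]
```

```bash
python3 -m handwheel '[[[0,0,0.002],[0,0,0]],[[0,0,0.002],[0,0,0]],[[0,0,0.002],[0,0,0]],[[0,0,0.002],[0,0,0]]]' | grep -E "time|ft|pos"
python3 -m handwheel '[[[0,0,0],[0,0,0]],[[0,0,0],[0,0,0]],[[0,0,0],[0,0,0]],[[0,0,0],[0,0,0]],[[0,0,-0.05],[0,0,0]],[[0,0,-0.12],[0,0,0]],[[0,0,-0.22],[0,0,0]],[[0,0,-0.32],[0,0,0]],[[0,-0.1,-0.34],[0,0,0]],[[0,-0.2,-0.34],[0,0,0]]]' 0.38 | grep -E "time|ft|pos"
python3 -m handwheel '[[[0.2,-0.4,0],[0,0,0]],[[0.2,-0.4,0],[0,0,0]],[[0.2,-0.4,0],[0,0,0]],[[0.2,-0.4,0],[0,0,0]],[[0.2,-0.4,0],[0,0,0]],[[0.2,-0.4,0],[0,0,0]]]' | grep -E "time|ft|pos"
python3 - <<'E'
from h import *
p,d=snap('top','t12');p2,d2=snap('scene','s12')
a=np.deg2rad(-10.8);ux=np.array([np.cos(a),np.sin(a)]);uy=np.array([-ux[1],ux[0]])
def bx(n,d):
    W=cloud(n,d).reshape(-1,3);return np.c_[(W[:,:2]-[.5856,.0494])@ux,(W[:,:2]-[.5856,.0494])@uy,W[:,2]]
B=bx('top',d)
for y in(0,-.062):
    s=B[(abs(B[:,1]-y)<.03)&(B[:,0]>-.076)&(B[:,0]<.04)&(B[:,2]>.09)];print(len(s),s.min(0),s.max(0),np.median(s[:,2]))
S=bx('scene',d2);s=S[(abs(S[:,1])<.11)&(S[:,2]>.14)&(S[:,2]<.30)&(S[:,0]>.11)&(S[:,0]<.16)]
print('lid lean deg',np.rad2deg(np.arctan(np.polyfit(s[:,2],s[:,0],1)[0])))
E
python3 m4.py top:t12
```

```text
time_s: 40.25
position: [0.5519, -0.0072, 0.0753]
ft_force: [-2.9, 0.2, 6.3]
time_s: 41.25
position: [0.5337, -0.1049, 0.2471]
ft_force: [1.3, 0.0, -0.7]
time_s: 41.85
position: [0.3959, -0.2843, 0.2445]
ft_force: [-0.4, 0.0, -0.2]
277 [-0.06761406 -0.01006099  0.09118027] [0.02363577 0.01030192 0.11453182] 0.10568352650051344
265 [-0.06782893 -0.07218936  0.09274944] [ 0.02437285 -0.05184664  0.11375177] 0.10589634984266483
lid lean deg -2.51088167750624
top t12 288 yaw -10.111805396913923 handle mid [547.66176067 347.08466098] width 23.661912022210682 s ext -101.99296666283455 45.571052420787325 z [11.84117802 21.1172957  26.60644603]
  origin est from ends [539.08611062 348.61404   ]  from far end [538.37927269 348.74009727]
```

View pics/t12.png

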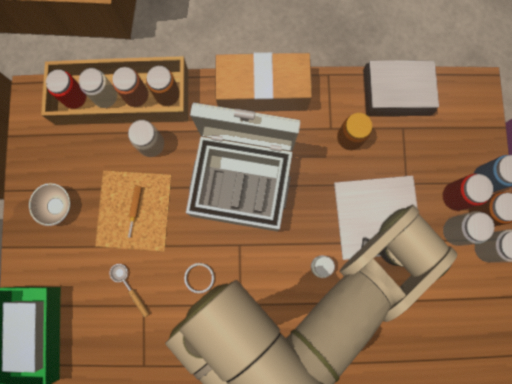

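```bash
python3 -c "
from rig import close_job
print(close_job())"
```

```text
the job is handed in; nothing more can be done
None
```

The job is handed in, with no verdict returned: the lid stands upright, the seal was traced slowly with the tip pressing on it the whole way, the stylus lies flat on the cork mat, both cassettes present are fully home in the middle and right slots, and the jars were left where they stood.

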